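# Draw the deep lid off a shaft tin under the hold-down clamp

## Robot

A 7-joint arm with a two-finger parallel gripper is mounted at the origin on a cart in front of the work surface, level with it; the furniture and walls round the work are solid. World frame = base frame: x ahead of the robot, y to its left, z up, the work surface at z = 0. Lengths are in m, angles in rad, forces in N, time in s.
With the tool pointing down it reaches from about 0.4 to 0.85 m from the base axis. Payload 10.4 kg.
Tool frame: the origin (TCP) lies on the centre line of the jaws, within the pads' length; the fingertips stand 11 mm ahead of it and the grasp point (between the pads) lies 8 mm behind it (tip_reach is the distance from the TCP to the fingertips, in m); z points along the fingers, y is the line along which they close (so a half turn about z gives the same grasp; the last joint's range is limited). The gripper opens to 85 mm and grips with 20 to 120 N. Pads are 22 mm wide; open, the fingers measure 114 mm over their backs; the gripper's body (76 mm by 85 mm) begins 54 mm behind the grasp point. The pads swing forward as they close: fully open they stand 13 mm farther back than shut.
Start: joints at [-1.128, 0.332, -0.065, 1.46, 0.022, 1.35, -0.088], TCP at [0.281, 0.558, 0.242] pointing down, gripper open.
Joint ranges: [-2.6, 2.6], [-0.5, 2.12], [-1.47, 1.34], [0.16, 2.42], [-1.27, 4.41], [0.06, 2.06], [-2.6, 2.6]. Speed limits (rad/s): [2.22, 2.22, 2.79, 2.79, 3.14, 3.14, 3.14].

## Interface

Orientations are given as a unit quaternion [x, y, z, w].
In Python, from workcell import get_obs, camera, hand_in, tip_reach gives the robot as it stands. The module is installed in compiled form; this text tells all that it offers.
- The arm moves only by the tool move_arm, never from a script. Its argument "plan" is a list of rows, each an object with "delta_pos": the shift along the tool's x, y, z in normalised numbers (1 is 0.8 m), a list of three; "turn": the turn, a rotation vector about the tool's x, y, z in normalised numbers (1 is pi rad), a list of three; "fingers": the closure, from 0 (fully open) to 1 (shut). A call has 1 to 12 rows; each row is the pose to reach, as a shift and turn from the pose commanded when the call began, along the tool's axes at that moment; what a row does not reach only later rows make up. A row lasts 1/8 s, in which the tool goes at most 62.5 mm and 10.7 degrees, less where a joint would pass 70% of its speed; a pose out of reach is approached as far as the arm can. No shift or turn number may pass 1 either way. A call with a gripper value outside its range is refused whole. The fingers move at their own pace and stop on an object; "force" is the grip in N (left out, the last holds). Time passes only in rows, so rows that repeat a pose let the fingers close. It gives the time, the measured TCP pose, the force, the opening and the grip force at its end, in the units of the state.
- get_obs(): the state, without advancing time (a new reading comes with each control period).
- camera(name): name is "side" or "top" or "wrist"; returns a dict with "color" (400x640x3 uint8, red, green, blue), "range_z" (400x640 float32, m along the optical axis (not along the pixel's ray), 0 where there is no reading), "fx", "fy", "cx", "cy" (pixels), "R" (3x3) and "t" (3): a world point X has camera coordinates R X + t; the wrist camera has in their place "tool_from_camera" (4x4, takes a point from camera to tool coordinates, whose origin is the TCP and whose axes are the flange's). Camera axes: x right, y down, z forward; pixel columns grow to the right and rows downward; lengths in m; the calibration is good to about 2 mm. A picture is of the moment at which its call begins: read the wrist's pose just before it.
- hand_in(): hands the job in; it is judged then, once.
The state is a dict: "clock": time; "joint_pos": joint angles; "joint_velocities": joint speeds; "tau": joint torques, N m; "position": TCP position; "ee_rot": TCP orientation; "ft_force": force on the tool from outside, world axes, zero at the start; "torque": the same for the moment, N m; "grip_width": opening from 0.0 (shut) to 1.0 (fully open); "grasp_force": force on a finger pad.
Only numpy, scipy, OpenCV 4.12 (cv2) and the standard library are available. Lean on these libraries where they do the work, as an engineer would, in place of code of your own. Each camera call takes 0.05 s, during which the arm holds its last target. There are 200 camera calls.

## Task

Screw the leaning handwheel down until the clamp's fork bears firmly on the foot of the blue tin, then draw the tin's deep, tight lid straight up, clear of the shaft inside, without the tin coming off the clamp's bed or tipping. Without dropping it, stand the lid open end down, flat on the floor of the metal tray, and only then back the clamp off again so that its fork stands well clear of the foot and the open tin is free, still upright where it was with the shaft in it. Leave the other things on the bench undisturbed.

Things in the scene. Friction and masses are not known exactly. Their poses are not given: they have to be found in the camera images.
- clamp: Grey cast hold-down clamp, fixed to the bench. Origin on the bench under the place of the tin; x from the handwheel's side to the heel stop, z up. Bed x -150 to 85, y -62 to 62, 12 mm high; side rails at y = +-50 (20 mm high); heel stop 34 mm high from x = 57. The spindle leans 35 deg from vertical in the plane y = 0, carries a level fork at its foot and the handwheel on top.
- spindle_foot (a point): Fixed point of the clamp, 20 mm above the bench, where the spindle's axis meets the level of the foot's top. The spindle leans 35 deg from vertical from here, up towards the clamp's -x. The wheel's centre is 105 mm up it when the fork touches the foot, 3.2 mm more for each rad less; the boss it runs through (36 mm across) ends at 76 mm, so 22 mm stay free under the wheel.
- clamp_wheel (a joint): Turn of the red handwheel, rad: 0 backed off, stop at 4.8. Clockwise seen from the hand adds and moves spindle, wheel and fork 3.2 mm a rad inwards (down to the foot); anticlockwise outwards. The fork touches at about 3.1, then its rubber gives, 38 N a rad: 3.5 to 3.7 is firm. Stays where it is left (0.1 N m friction). Starts at 0.75 to 2.3.
- wheel_centre (a point): Centre of the red handwheel on the spindle's axis: 58 mm across, 14 mm thick, rim with three spokes. z of this frame points outwards along the spindle (up and back towards the robot, 35 deg from vertical); x and y turn with the wheel. Can be gripped across the rim with the tool along -z, turned, let go and gripped again.
- clamp_fork: Dark steel fork at the spindle's lower end, 90 mm wide, 12 mm high, always level; its prongs straddle the lid (70 mm between them) and press with rubber pads on the foot left and right of the lid. Origin at the spindle's end, level with the pads' underside.
- tin: Base of the tin, about 0.35 kg (the shaft adds 0.45): steel foot plate 108 x 92 x 8 mm (x, y, z) on the clamp's bed, between rails and heel stop; on it a square tube 48 mm wide whose rim is at z = 72, with a collar 54 mm wide up to z = 18 that the lid rests on. Brass spring leaves on the tube's four sides at z = 56 grip the lid. Origin at the centre of the foot's underside, z up.
- lid: Deep blue square slip lid, 56 x 56 mm (bead at the rim 59), 108 mm high, 0.16 kg, sides parallel to the tin's x and y. Origin at the centre of its open lower rim, z towards its closed top; home at z = 18 in the tin's frame. Takes 12 to 20 N to draw, more than tin and shaft weigh, so a loose tin comes along. Rubs for about 40 mm; clears the tube after 54 mm, the shaft after 101 mm.
- stepped_shaft: Grey stepped steel shaft standing loose in the tin, 35 mm across at the foot, 110 mm tall, its top 118 mm above the tin's origin. Origin at the centre of its underside.
- tray: Shallow bright metal tray, fixed, 120 x 200 x 20 mm (x, y, z), wall and floor 3 mm. Origin at the centre of its underside; the floor's top is at z = 3.
- bolt_1: Dark hex bolt standing on its head in the tray, 34 mm across, 93 mm tall. Origin at the centre of its underside. Leave it standing.
- surface_gauge: Scribing block beside the clamp: base x -28 to 28, y -22 to 48, 22 mm high, with a thin post 195 mm tall at the origin and a needle across it. Origin on the bench under the post. Leave alone.
- wood_block_1: Small wooden block beside the clamp, 55 x 100 x 38 mm (x, y, z). Origin at the centre of its underside. Leave alone.
- the_hand_grinder: Green hand grinder, fixed to the bench between robot and tray, always in the same place: up to 146 mm high at x 0.34 to 0.40, y -0.14 to -0.03 (world); its crank handle reaches x 0.52, y -0.18, 165 mm high. Keep clear. Behind the tray, from x = 0.73, stands a vice (56, farther back 117 mm high); on a board at x < 0.36, y < -0.33 a gear (120 mm) and an oil can.
There are look-alikes about, which are no part of the job. Several things have the shape of the lid; the one meant has the colours described above.

How it is judged:
By the outcome, as a careful person would: the job done as asked, in the order asked, and still so for the second after the job is handed in, with the robot touching nothing.
It also fails if it takes over 72 s, if anything falls off the work surface, if the arm or the gripper's body presses on something with over 40 N, if the wrist force passes 120 N, or if a joint passes its speed limit or range.

## Working session

There is one attempt and no reset: what is moved stays moved. The work goes in short steps, Python scripts to look and compute and a tool call to move; the robot and the scene stay as the last step left them, time stands still between calls to the robot, and variables do not carry over. Pictures are saved under pics/ and viewed, at most 10 in all, crops included, and the job is handed in when it is done.

Besides the shell and the picture viewer there is one more tool, called after "Call:" as name(argument=value, ...), one argument or row to a line, values as JSON. move_arm: Moves the arm, as the interface text tells. Its arguments: {"type":"object","properties":{"plan":{"type":"array","items":{"type":"object","properties":{"delta_pos":{"type":"array","items":{"type":"number"}},"turn":{"type":"array","items":{"type":"number"}},"fingers":{"type":"number"}}}},"force":{"type":"number"}},"required":["plan"]}

```bash
mkdir -p pics; cat > h.py <<'E'
import numpy as np, cv2
from scipy.spatial.transform import Rotation as Ro
from workcell import get_obs, camera
def pts(c):
    v,u=np.mgrid[0:400,0:640]; z=c['range_z']
    P=np.stack([(u-c['cx'])/c['fx']*z,(v-c['cy'])/c['fy']*z,z],-1)
    if 'R' in c: return (P-c['t'])@c['R']
    o=c['obs']; T=c['tool_from_camera']; P=P@T[:3,:3].T+T[:3,3]
    return P@Ro.from_quat(o['ee_rot']).as_matrix().T+o['position']
def cam(n):
    o=get_obs(); c=camera(n); c['obs']=o; return c
def save(c,f,crop=None,s=1):
    im=c['color'][:,:,::-1]
    if crop: a,b,d,e=crop; im=im[b:e,a:d]
    cv2.imwrite('pics/'+f,cv2.resize(im,None,fx=s,fy=s,interpolation=cv2.INTER_CUBIC))
E
python3 - <<'E'
from h import *
o=get_obs();print(o)
a=cam('top');b=cam('side')
np.savez('a.npz',**{k:v for k,v in a.items() if k!='obs'});np.savez('b.npz',**{k:v for k,v in b.items() if k!='obs'})
save(a,'top.png');save(b,'side.png')
E
```

```text
{'clock': 0.0, 'joint_pos': array([-1.12761512,  0.33287463, -0.06471379,  1.46087531,  0.02161984,
        1.34989939, -0.0885114 ]), 'joint_velocities': array([-0.0004943 , -0.00154802,  0.00120786,  0.0020865 ,  0.00033833,
       -0.00141152, -0.00082934]), 'tau': array([ 1.67853054e-04, -6.25441575e+01,  4.92228940e-02, -3.91618180e+01,
        1.61839428e-02,  9.79283155e-03, -2.63737832e-06]), 'position': array([0.28055302, 0.5581232 , 0.24154575]), 'ee_rot': array([ 2.30778547e-01,  9.73006063e-01, -6.69516460e-04, -1.19972572e-04]), 'ft_force': array([-0.37917767,  0.16202084, -0.44965032]), 'torque': array([-0.01355742,  0.00260249,  0.04369548]), 'grasp_force': 0.0, 'grip_width': 0.999773230106541}
```

View pics/top.png

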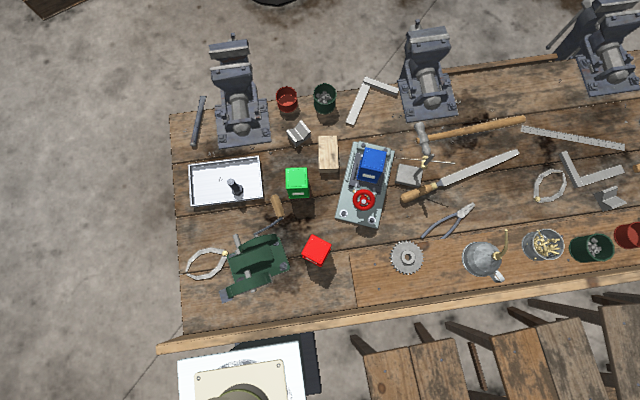

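View pics/side.png

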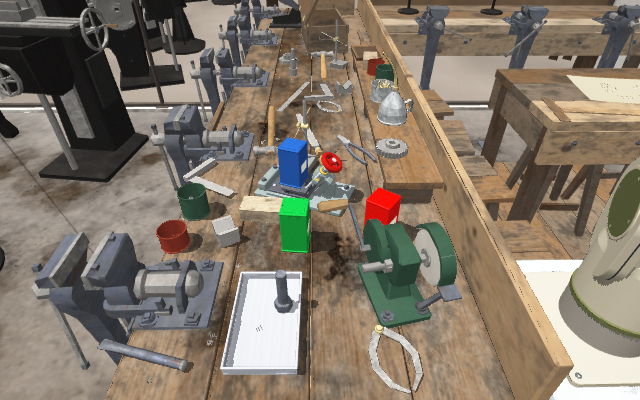

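The top view shows the lid look-alikes: green (297,182), red (316,250) and blue (372,165). The blue one is on the clamp behind the red wheel (363,201), so it is the one I want. The tray is at (225,181) with the bolt at (236,186), the wood block at (328,153) and the gauge at (412,172).

```bash
python3 - <<'E'
from h import *
a=dict(np.load('a.npz'));b=dict(np.load('b.npz'))
def hsv(c): return cv2.cvtColor(c['color'],cv2.COLOR_RGB2HSV)
def rect(P): 
    r=cv2.minAreaRect((P[:,:2]*1000).astype(np.float32)); return np.round(r[0],1),np.round(r[1],1),round(r[2],1)
for n,c in (('top',a),('side',b)):
    P=pts(c);H=hsv(c); h,s,v=H[...,0],H[...,1],H[...,2]
    box=(P[...,0]>.3)&(P[...,0]<.8)&(P[...,1]>-.6)&(P[...,1]<.2)&(c['range_z']>0)
    blue=box&(h>100)&(h<130)&(s>120)
    zt=np.percentile(P[blue][:,2],98); t=blue&(P[...,2]>zt-.006)
    print(n,'blue top z',zt,t.sum(),rect(P[t]),P[t].mean(0))
    red=box&((h<6)|(h>174))&(s>150)&(P[...,2]>.05)
    # wheel near lid
    w=red&(np.hypot(P[...,0]-P[t].mean(0)[0],P[...,1]-P[t].mean(0)[1])<.16)
    Q=P[w]; vv,uu=np.nonzero(w); print('wheel',len(Q),Q.mean(0),Q.min(0),Q.max(0),rect(Q))
    print(' ellipse px',cv2.minEnclosingCircle(np.c_[uu,vv].astype(np.float32)))
    # clamp bed
    g=box&(np.abs(P[...,2]-.012)<.003)&(s<60)&(np.hypot(P[...,0]-.5,P[...,1]+.33)<.25)
    print('bedcount',g.sum(),)
P=pts(a)
def px(u,v): return P[v,u].round(4)
for q in [(191,164),(259,157),(263,201),(191,209),(236,183),(236,190),(328,153),(342,219),(381,226),(352,142),(395,150),(297,175),(412,172),(405,172),(421,187)]: print(q,px(*q))
save(a,'crop.png',(290,120,450,240),5)
E
```

```text
top blue top z 0.14074545050925333 438 (array([ 570.4, -420.2]), array([55.5, 56.7]), 67.1) [ 0.57033343 -0.42023503  0.1377562 ]
wheel 288 [ 0.47625234 -0.38051364  0.11462198] [ 0.45212486 -0.40673422  0.06413459] [ 0.51277413 -0.35431589  0.13144107] (array([ 476.4, -380.2]), array([54.7, 48.4]), 46.1)
 ellipse px ((363.4375, 199.21875), 10.92263412475586)
bedcount 1252
side blue top z 0.14074216660073666 299 (array([ 573.7, -417.1]), array([58. , 56.7]), 67.9) [ 0.57351968 -0.41330391  0.13926526]
wheel 291 [ 0.48001259 -0.37232175  0.11495351] [ 0.45539007 -0.40237554  0.09548882] [ 0.50429525 -0.35030676  0.13091906] (array([ 479.2, -375.6]), array([54.2, 45.8]), 58.8)
 ellipse px ((331.2272644042969, 162.22727966308594), 11.720853805541992)
bedcount 739
(191, 164) [0.6705 0.0736 0.0207]
(259, 157) [ 0.6623 -0.1209  0.0215]
(263, 201) [ 0.538  -0.1147 -0.0014]
(191, 209) [5.446e-01 8.960e-02 5.000e-04]
(236, 183) [ 0.581  -0.0569  0.0685]
(236, 190) [ 0.5693 -0.0499  0.0416]
(328, 153) [ 0.6399 -0.3169  0.0359]
(342, 219) [ 0.4517 -0.3278  0.0104]
(381, 226) [ 0.4179 -0.4337 -0.002 ]
(352, 142) [ 0.6774 -0.3953 -0.004 ]
(395, 150) [ 6.328e-01 -5.152e-01 -3.000e-04]
(297, 175) [ 0.5671 -0.2227  0.1073]
(412, 172) [ 0.5534 -0.5439  0.0227]
(405, 172) [ 0.5565 -0.5246  0.022 ]
(421, 187) [ 0.507  -0.5604  0.0213]
```

View pics/crop.png

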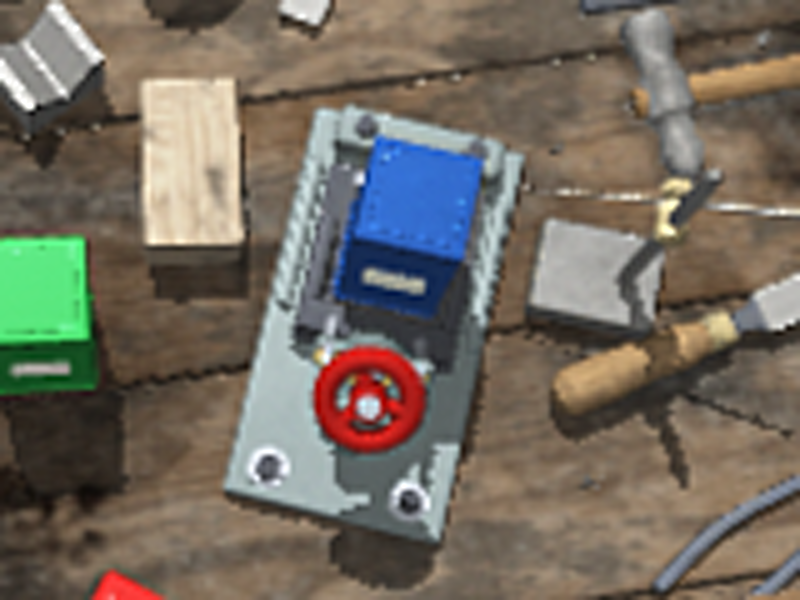

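The crop confirms that the blue lid is in the clamp with its fork round it and the red wheel in front. The green and red boxes stand loose on the bench.

```bash
cat >> h.py <<'E'
YAW=np.deg2rad(-22.7)
cx=np.array([np.cos(YAW),np.sin(YAW),0]); cy=np.array([-np.sin(YAW),np.cos(YAW),0])
ax=-cx*np.sin(np.deg2rad(35))+np.array([0,0,np.cos(np.deg2rad(35))])  # outwards
def Rzy(z,y): 
    y=y-z*(y@z); y/=np.linalg.norm(y); return np.c_[np.cross(y,z),y,z]
def rows(*T):
    o=get_obs();R0=Ro.from_quat(o['ee_rot']).as_matrix()
    for p,R in T:
        print(np.round(R0.T@(np.array(p)-o['position']),4).tolist(), np.round(Ro.from_matrix(R0.T@R).as_rotvec(),4).tolist())
def st():
    o=get_obs();R=Ro.from_quat(o['ee_rot']).as_matrix()
    print('t',round(o['clock'],2),'p',o['position'].round(4),'j',o['joint_pos'].round(2),'f',o['ft_force'].round(1),'f_tool',(R.T@o['ft_force']).round(1),'tau_tool',(R.T@o['torque']).round(2),'grip',round(o['grip_width'],3),round(o['grasp_force'],1))
    return o,R
E
python3 - <<'E'
from h import *
import workcell
print(workcell.tip_reach, workcell.tip_reach() if callable(workcell.tip_reach) else '')
Rw=Rzy(-ax,cx)
wc=np.array([.478,-.377,.11]); pre=wc+.15*ax; print(pre)
D=Rzy(np.array([0,0,-1.]),np.array([1,-.2,0]))
rows(([.45,.25,.30],D),([.53,-.1,.33],D),(pre,Rw))
a=dict(np.load('a.npz'));b=dict(np.load('b.npz'))
for n,c in (('top',a),('side',b)):
    P=pts(c);h,s,v=cv2.split(cv2.cvtColor(c['color'],cv2.COLOR_RGB2HSV))
    bx=(c['range_z']>0)&(np.hypot(P[...,0]-.478,P[...,1]+.377)<.045)&((h<6)|(h>174))&(s>120)&(P[...,2]>.085)
    Q=P[bx]; A=(Q-wc)@np.c_[cx,cy,ax]; 
    Qw=np.c_[(Q-wc)@np.cross(cy,ax),(Q-wc)@cy,(Q-wc)@ax]
    print(n,'wheel frame lo/hi',np.percentile(Qw,[2,50,98],axis=0).round(4).tolist())
    # tray: bright pixels near
    tr=(c['range_z']>0)&(s<40)&(v>190)&(P[...,0]>.5)&(P[...,0]<.73)&(P[...,1]>-.16)&(P[...,1]<.14)&(P[...,2]>-.005)&(P[...,2]<.03)
    print('tray',cv2.minAreaRect((P[tr][:,:2]*1000).astype(np.float32)))
    bo=(c['range_z']>0)&(P[...,0]>.5)&(P[...,0]<.7)&(P[...,1]>-.16)&(P[...,1]<.1)&(P[...,2]>.05)
    print('bolt',P[bo].mean(0),P[bo].max(0))
    ne=(c['range_z']>0)&(P[...,1]<-.46)&(P[...,1]>-.65)&(P[...,0]>.45)&(P[...,0]<.7)&(P[...,2]>.06)
    print('gauge',ne.sum(),P[ne].min(0),P[ne].max(0))
E
```

```text
0.011 
[ 0.39862808 -0.34379801  0.23287281]
[-0.2898, -0.1993, -0.0581] [-0.001, 0.0009, 1.3024]
[-0.5184, -0.4761, -0.0877] [-0.001, 0.0009, 1.3024]
[-0.5106, -0.7528, 0.0097] [-0.4913, -0.4564, 1.4509]
top wheel frame lo/hi [[-0.0228, -0.029, -0.002], [0.0035, -0.0037, 0.0043], [0.0273, 0.0213, 0.0087]]
tray ((610.4669799804688, -13.982421875), (210.59725952148438, 128.80966186523438), 88.56292724609375)
bolt [ 0.56435138 -0.06636999  0.09512133] [ 0.58679069 -0.03786382  0.16225575]
gauge 185 [ 0.52910135 -0.61956491  0.06110171] [ 0.5754362  -0.49735335  0.19679617]
side wheel frame lo/hi [[-0.0226, -0.0229, -0.0026], [0.0029, 0.007, 0.0044], [0.0282, 0.0272, 0.0086]]
tray ((610.5211181640625, -15.318069458007812), (204.16082763671875, 122.72049713134766), 89.1063232421875)
bolt [ 0.56334932 -0.06604233  0.09816838] [ 0.59035177 -0.03408647  0.16489281]
gauge 218 [ 0.530967   -0.6171142   0.07716794] [ 0.57368581 -0.50807219  0.19671146]
```

Units first: shifts go in shares of 0.8 m and turns go in shares of pi rad. So -0.52 m is -0.65, -0.49 m is -0.6125, 1.3 rad is 0.4138.

Call:
move_arm(
  plan=[
    {"delta_pos": [-0.0625, -0.0438, -0.075], "turn": [0, 0, 0.0573], "fingers": 0},
    {"delta_pos": [-0.125, -0.0875, -0.075], "turn": [0, 0, 0.1146], "fingers": 0},
    {"delta_pos": [-0.1875, -0.125, -0.075], "turn": [0, 0, 0.1719], "fingers": 0},
    {"delta_pos": [-0.25, -0.1688, -0.075], "turn": [0, 0, 0.2292], "fingers": 0},
    {"delta_pos": [-0.3125, -0.2125, -0.075], "turn": [0, 0, 0.2865], "fingers": 0},
    {"delta_pos": [-0.3625, -0.25, -0.075], "turn": [0, 0, 0.3438], "fingers": 0},
    {"delta_pos": [-0.4125, -0.3125, -0.0875], "turn": [0, 0, 0.4011], "fingers": 0},
    {"delta_pos": [-0.4625, -0.375, -0.0875], "turn": [0, 0, 0.4138], "fingers": 0},
    {"delta_pos": [-0.5125, -0.4313, -0.1], "turn": [0, 0, 0.4138], "fingers": 0},
    {"delta_pos": [-0.5625, -0.4875, -0.1063], "turn": [0, 0, 0.4138], "fingers": 0},
    {"delta_pos": [-0.6125, -0.5438, -0.11], "turn": [0, 0, 0.4138], "fingers": 0},
    {"delta_pos": [-0.65, -0.595, -0.11], "turn": [0, 0, 0.4138], "fingers": 0},
  ],
)

```text
clock: 1.6
position: [0.5316, -0.1028, 0.3304]
ee_rot: [0.773, 0.635, 0.0, 0.0]
ft_force: [1.1, -0.6, -0.1]
grip_width: 1.001
grasp_force: 0.0
```

```bash
python3 - <<'E'
from h import *
st()
wc=np.array([.478,-.377,.11]);rows((wc+.15*ax,Rzy(-ax,cx)))
E
```

```text
t 1.6 p [ 0.5316 -0.1028  0.3304] j [-0.45  0.11  0.61  1.57 -0.06  1.48 -0.03] f [ 1.1 -0.6 -0.1] f_tool [-0.4  1.2  0.1] tau_tool [-0.06  0.08 -0.04] grip 1.001 0.0
[-0.2623, -0.0836, 0.0975] [-0.6085, -0.0611, 0.1941]
```

To row units: -0.2623 m is -0.3279, -0.15 m is -0.1875, -0.6085 rad is -0.1937.

Call:
move_arm(
  plan=[
    {"delta_pos": [-0.0625, -0.02, 0.025], "turn": [-0.0382, -0.0038, 0.0127], "fingers": 0},
    {"delta_pos": [-0.125, -0.04, 0.05], "turn": [-0.0764, -0.0076, 0.0255], "fingers": 0},
    {"delta_pos": [-0.1875, -0.06, 0.0688], "turn": [-0.1146, -0.0115, 0.0369], "fingers": 0},
    {"delta_pos": [-0.25, -0.08, 0.0938], "turn": [-0.1528, -0.0153, 0.0493], "fingers": 0},
    {"delta_pos": [-0.3279, -0.1045, 0.1219], "turn": [-0.1937, -0.0194, 0.0618], "fingers": 0},
    {"delta_pos": [-0.3279, -0.1045, 0.1219], "turn": [-0.1937, -0.0194, 0.0618], "fingers": 0},
    {"delta_pos": [-0.3279, -0.1045, 0.1219], "turn": [-0.1937, -0.0194, 0.0618], "fingers": 0},
  ],
)

```text
clock: 2.48
position: [0.3987, -0.3416, 0.2331]
ee_rot: [0.794, 0.528, 0.167, 0.25]
ft_force: [0.1, 0.6, 0.8]
grip_width: 1.001
grasp_force: 0.0
```

```bash
python3 - <<'E'
from h import *
o,R=st()
c=cam('wrist'); save(c,'w1.png')
P=pts(c);h,s,v=cv2.split(cv2.cvtColor(c['color'],cv2.COLOR_RGB2HSV))
T=(P-o['position'])@R
red=(c['range_z']>0)&((h<6)|(h>174))&(s>120)&(np.hypot(T[...,0],T[...,1])<.06)
Q=T[red]; print('wheel tool',np.percentile(Q,[1,50,99],axis=0).round(4).tolist())
print(cv2.minEnclosingCircle((Q[:,:2]*1000).astype(np.float32)))
rim=Q[np.hypot(*(Q[:,:2]-np.median(Q[:,:2],0)).T)<.04]
A=np.c_[rim[:,:2],np.ones(len(rim))]; print('plane',np.linalg.lstsq(A,rim[:,2],rcond=None)[0])
E
```

```text
t 2.48 p [ 0.3987 -0.3416  0.2331] j [-0.22 -0.48  0.78  2.24  0.34  0.66  0.01] f [0.1 0.6 0.8] f_tool [ 0.6  0.3 -0.8] tau_tool [ 0.62 -0.01  0.01] grip 1.001 0.0
wheel tool [[-0.0295, -0.0242, 0.1412], [-0.0003, 0.0019, 0.1454], [0.0236, 0.029, 0.1851]]
((-12.412785530090332, 5.142955780029297), 37.83753967285156)
plane [0.02061573 0.05583302 0.14612219]
```

View pics/w1.png

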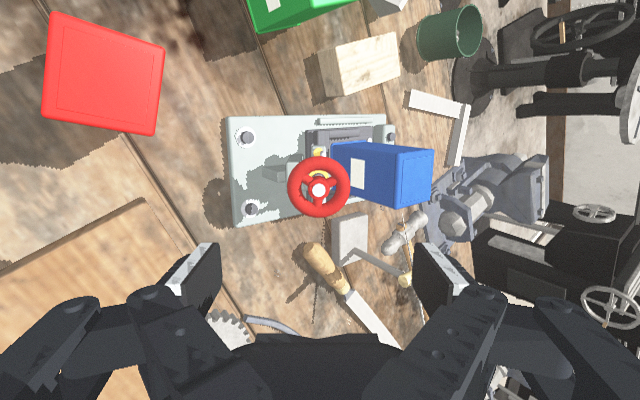

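The wrist view shows the wheel centred at about (318,187) with the lid beyond it at (390,172). The pads are clear of everything.

```bash
python3 - <<'E'
from h import *
o,R=st()
c=cam('wrist')
P=pts(c);h,s,v=cv2.split(cv2.cvtColor(c['color'],cv2.COLOR_RGB2HSV))
m=(((h<6)|(h>174))&(s>120)).astype(np.uint8); m[:,:270]=0;m[:,365:]=0;m[:140]=0;m[230:]=0
ct=max(cv2.findContours(m,0,1)[0],key=cv2.contourArea); e=cv2.fitEllipse(ct);print(e)
T=c['tool_from_camera']
def ray(u,v,z):
    d=T[:3,:3]@np.array([(u-c['cx'])/c['fx'],(v-c['cy'])/c['fy'],1]); return T[:3,3]+d*(z-T[2,3])/d[2]
t=(P-o['position'])@R
z=t[...,2][(m>0)&(c['range_z']>0)];print('z pct',np.percentile(z,[1,5,20,50,80]).round(4))
for zz in (.143,.149):
    p=ray(*e[0],zz);print(zz,p, 'world',R@p+o['position'])
    q=np.array([ray(*k[0],zz) for k in ct]);print(cv2.minEnclosingCircle((q[:,:2]*1000).astype(np.float32)))
# lid: blue top plane corners
b=(h>100)&(h<130)&(s>120)&(c['range_z']>0); W=P[b]; W=W[(W[:,2]>.132)&(W[:,2]<.146)]
print('lid',len(W),cv2.minAreaRect((W[:,:2]*1000).astype(np.float32)),np.median(W[:,2]))
E
```

```text
t 2.52 p [ 0.3995 -0.3411  0.2335] j [-0.22 -0.48  0.78  2.24  0.34  0.66  0.01] f [0.3 0.8 0.9] f_tool [ 0.8  0.5 -0.7] tau_tool [ 0.61 -0.01 -0.01] grip 0.999 0.0
((317.3883972167969, 187.35743713378906), (60.36760711669922, 61.861724853515625), 87.56206512451172)
z pct [0.1414 0.1424 0.1443 0.1454 0.1471]
0.143 [-0.00187972  0.00137625  0.143     ] world [ 0.47548415 -0.37480772  0.11711278]
((-2.6081111431121826, 1.5421624183654785), 28.132539749145508)
0.149 [-0.00336216  0.00139405  0.149     ] world [ 0.47810422 -0.37750466  0.11220771]
((-4.106452941894531, 1.563585638999939), 28.746784210205078)
lid 2094 ((572.0798950195312, -417.5310974121094), (55.811485290527344, 58.02501678466797), 68.54240417480469) 0.1388997063379415
```

To row units: 0.157 m is 0.1963, -0.003 m is -0.0038, -0.5 rad is -0.1592.

Call:
move_arm(
  plan=[
    {"delta_pos": [-0.0038, 0.0013, 0.05], "turn": [0, 0, -0.0541], "fingers": 0},
    {"delta_pos": [-0.0038, 0.0013, 0.1], "turn": [0, 0, -0.1082], "fingers": 0},
    {"delta_pos": [-0.0038, 0.0013, 0.125], "turn": [0, 0, -0.1592], "fingers": 0},
    {"delta_pos": [-0.0038, 0.0013, 0.1625], "turn": [0, 0, -0.1592], "fingers": 0},
    {"delta_pos": [-0.0038, 0.0013, 0.1963], "turn": [0, 0, -0.1592], "fingers": 0},
    {"delta_pos": [-0.0038, 0.0013, 0.1963], "turn": [0, 0, -0.1592], "fingers": 0},
  ],
  force=40,
)

```text
clock: 3.32
position: [0.4605, -0.3524, 0.1331]
ee_rot: [0.636, 0.72, 0.103, 0.258]
ft_force: [0.9, 0.9, 0.9]
grip_width: 0.997
grasp_force: 0.0
```

```bash
python3 - <<'E'
from h import *
o,R=st()
print('wheel in tool',R.T@(np.array([.4778,-.3774,.1115])-o['position']),'axis err',R.T@ax)
E
```

```text
t 3.33 p [ 0.4605 -0.3524  0.1331] j [-0.51  0.    1.22  2.21 -0.47  0.44  1.21] f [0.9 0.9 0.9] f_tool [ 0.6  1.3 -0.5] tau_tool [ 0.48  0.25 -0.01] grip 0.997 0.0
wheel in tool [-0.02000055  0.00036655  0.03144441] axis err [ 0.04860598 -0.02764688 -0.99843533]
```

Call:
move_arm(
  plan=[
    {"delta_pos": [0, 0, 0], "turn": [0, 0, 0], "fingers": 0},
    {"delta_pos": [0, 0, 0], "turn": [0, 0, 0], "fingers": 0},
  ],
)

```text
clock: 3.58
position: [0.4579, -0.3542, 0.133]
ee_rot: [0.637, 0.719, 0.102, 0.258]
ft_force: [-0.6, 0.2, -1.3]
grip_width: 1.002
grasp_force: 0.0
```

```bash
python3 - <<'E'
from h import *
o,R=st()
print('wheel in tool',R.T@(np.array([.4778,-.3774,.1115])-o['position']),'axis err',R.T@ax)
E
```

```text
t 3.58 p [ 0.4579 -0.3542  0.133 ] j [-0.51 -0.01  1.22  2.21 -0.45  0.44  1.2 ] f [-0.6  0.2 -1.3] f_tool [ 0.5 -1.1  0.8] tau_tool [0.45 0.19 0.02] grip 1.002 0.0
wheel in tool [-0.01841566  0.00308175  0.03237831] axis err [ 0.04649907 -0.03032853 -0.99845782]
```

```bash
cat > arm.py <<'E'
import numpy as np, itertools
from scipy.spatial.transform import Rotation as Ro
from scipy.optimize import least_squares
Q=np.array([[-1.12761512,.33287463,-.06471379,1.46087531,.02161984,1.34989939,-.0885114],[-.45,.11,.61,1.57,-.06,1.48,-.03],[-.22,-.48,.78,2.24,.34,.66,.01],[-.51,-.01,1.22,2.21,-.45,.44,1.2]])
X=np.array([[.28055,.55812,.24155],[.5316,-.1028,.3304],[.3987,-.3416,.2331],[.4579,-.3542,.133]])
E=Ro.from_quat([[.23078,.973,-.00067,-.00012],[.773,.635,0,0],[.794,.528,.167,.25],[.637,.719,.102,.258]])
AX='zyzyzyz'
def fk(q,sg,p,full=False):
    # p: base z, L1, L2, Lt, elbow offset a, wrist offset b, yaw0, tool yaw
    R=Ro.from_euler('z',p[6]); x=np.array([0,0,p[0]])
    for i in range(7):
        R=R*Ro.from_euler(AX[i],sg[i]*q[i])
        if i==2: x=x+R.apply([p[4],0,p[1]])
        if i==3: x=x+R.apply([-p[4],0,p[2]])
        if i==5: x=x+R.apply([p[5],0,0])
        if i==6: x=x+R.apply([0,0,p[3]])
    return x,R*Ro.from_euler('z',p[7])
if __name__=='__main__':
    best=[]
    for s in itertools.product([1,-1],repeat=4):
        sg=[s[0],1,s[1],1,s[2],1,s[3]]
        def f(p):
            r=[]
            for q,x,e in zip(Q,X,E):
                a,b=fk(q,sg,p); r+=list(a-x)+list(.3*(b*e.inv()).as_rotvec())
            return r
        for ty in (0,1.57,-1.57):
            o=least_squares(f,[.3,.45,.45,.25,0,0,0,ty]); best.append((o.cost,sg,o.x))
    best.sort(key=lambda k:k[0])
    for b in best[:3]: print(b[0],b[1],b[2].round(4))
    np.savez('arm.npz',sg=best[0][1],p=best[0][2])
    print(np.round([[*(fk(q,best[0][1],best[0][2])[0]-x)] for q,x in zip(Q,X)],4))
E
python3 arm.py
```

```text
0.00020695694299574304 [-1, 1, -1, 1, -1, 1, -1] [ 0.2702  0.4442  0.5012  0.344   0.0086  0.0141 -0.0721  1.5084]
0.00020695694299574426 [-1, 1, -1, 1, -1, 1, -1] [ 0.2702  0.4442  0.5012  0.344   0.0086  0.0141 -0.0721  1.5084]
0.000206956942995745 [-1, 1, -1, 1, -1, 1, -1] [ 0.2702  0.4442  0.5012  0.344   0.0086  0.0141 -0.0721 -4.7748]
[[ 0.0015  0.0044 -0.0005]
 [-0.005   0.0051  0.0003]
 [ 0.0007  0.0041  0.0055]
 [ 0.0004 -0.0016 -0.0053]]
```

```bash
cat > sim.py <<'E'
from arm import *
from h import Rzy,ax,cx,cy
d=np.load('arm.npz');sg=d['sg'];p=d['p']
lim=np.array([[-2.6,2.6],[-.5,2.12],[-1.47,1.34],[.16,2.42],[-1.27,4.41],[.06,2.06],[-2.6,2.6]])
def jac(q):
    x,R=fk(q,sg,p);J=np.zeros((6,7))
    for i in range(7):
        k=q.copy();k[i]+=1e-5;a,b=fk(k,sg,p);J[:,i]=np.r_[a-x,(b*R.inv()).as_rotvec()]/1e-5
    return J
def go(q,x,R,lam=.01,step=.02):
    "min-norm differential IK along a straight path"
    q=np.array(q,float);tr=[]
    for it in range(600):
        a,b=fk(q,sg,p);e=np.r_[x-a,(R*b.inv()).as_rotvec()]
        n=max(np.linalg.norm(e[:3])/.3,np.linalg.norm(e[3:])/1.0)
        if n<1e-3:break
        e*=min(1,step/n);J=jac(q)
        q=np.clip(q+J.T@np.linalg.solve(J@J.T+lam**2*np.eye(6),e),lim[:,0],lim[:,1]);tr.append(q)
    return q,n
def rad(az,r,z,ytool=None):
    "tool down, tool y radial"
    return np.array([r*np.cos(az),r*np.sin(az),z]),Ro.from_matrix(Rzy(np.array([0,0,-1.]),np.array([np.cos(az),np.sin(az),0])))
E
python3 - <<'E'
from sim import *
from arm import Q,X,E
print('check');q=Q[0]
D=Ro.from_matrix(Rzy(np.array([0,0,-1.]),np.array([1,-.2,0])))
for x,R in (([.45,.25,.30],D),([.53,-.1,.33],D),(X[2],E[2])):
    q,n=go(q,np.array(x),R);print(q.round(2),round(n,3))
Rw=Ro.from_matrix(Rzy(-ax,cx)); w=np.array([.4778,-.3774,.1115])
# ideal planar config
def best(x,R,j3):
    f=lambda q:np.r_[fk(q,sg,p)[0]-x,(fk(q,sg,p)[1]*R.inv()).as_rotvec(),.03*(q[2]-j3)]
    o=least_squares(f,[.6,.3,j3,1.7,0,.6,.3],bounds=(lim[:,0],lim[:,1]));return o.x.round(2),round(o.cost,5)
for s in (.15,-.008):
  for j3 in (-.4,0,.4,.8): print(s,j3,best(w+s*ax,Rw,j3))
# candidate: retreat by sweeping at small radius then back at large radius
q0=Q[3]
for r1,z1,r2,z2,a1 in ((.45,.4,.8,.25,.6),(.45,.4,.85,.2,.9),(.4,.45,.8,.3,.9)):
    q,n=go(q0,*rad(-.66,.45,.35));print('up',q.round(2))
    for a in np.linspace(-.66,a1,6): q,n=go(q,*rad(a,r1,z1))
    print(q.round(2),end='')
    q,n=go(q,*rad(a1,r2,z2));print(q.round(2))
    for a in np.linspace(a1,-.66,6): q,n=go(q,*rad(a,r2,z2))
    print(q.round(2),end='')
    q,n=go(q,w+.15*ax,Rw);print('pre',q.round(2),n); q,n=go(q,w-.008*ax,Rw);print('at',q.round(2),n)
E
```

```text
check
[-0.84  0.06  0.27  1.67 -0.02  1.42 -0.75] 0.0
[-0.45  0.12  0.62  1.56 -0.07  1.48 -0.01] 0.0
[-0.24 -0.47  0.84  2.23  0.27  0.66  0.1 ] 0.0
0.15 -0.4 (array([ 1.3 , -0.3 , -0.4 ,  2.23, -0.65,  0.76,  0.89]), np.float64(0.0))
0.15 0 (array([ 0.83, -0.27,  0.  ,  2.23, -0.45,  0.69,  0.72]), np.float64(0.0))
0.15 0.4 (array([ 0.36, -0.3 ,  0.4 ,  2.22, -0.23,  0.65,  0.53]), np.float64(0.0))
0.15 0.8 (array([-0.17, -0.44,  0.8 ,  2.22,  0.18,  0.65,  0.18]), np.float64(0.0))
-0.008 -0.4 (array([ 1.12,  0.1 , -0.4 ,  2.18, -0.59,  0.35,  0.85]), np.float64(0.0))
-0.008 0 (array([ 0.74,  0.1 , -0.  ,  2.19, -0.69,  0.37,  0.94]), np.float64(0.0))
-0.008 0.4 (array([ 0.35,  0.1 ,  0.4 ,  2.19, -0.78,  0.39,  1.02]), np.float64(0.0))
-0.008 0.8 (array([-0.03,  0.14,  0.8 ,  2.19, -0.89,  0.43,  1.1 ]), np.float64(0.0))
up [-0.25 -0.15  0.75  1.73  0.1   1.52 -0.16]
[-0.81 -0.1   0.13  1.63  0.01  1.62 -0.08][-0.73  0.76  0.13  0.81 -0.09  1.57 -0.03]
[ 0.4   0.79  0.44  0.81 -0.31  1.59  0.06]pre [ 0.24 -0.32  0.49  2.22 -0.16  0.65  0.47] 0.00020523113670546146
at [ 0.14  0.12  0.63  2.19 -0.84  0.41  1.06] 4.635978988007868e-05
up [-0.25 -0.15  0.75  1.73  0.1   1.52 -0.16]
[-0.95 -0.1  -0.02  1.63 -0.    1.62 -0.06][-0.97  0.94 -0.02  0.62  0.02  1.59 -0.07]
[ 0.5   0.95  0.28  0.62 -0.23  1.6   0.01]pre [ 0.43 -0.29  0.34  2.22 -0.27  0.66  0.57] 8.940851900665143e-06
at [ 0.35  0.1   0.4   2.19 -0.78  0.39  1.02] 3.514670091701035e-05
up [-0.25 -0.15  0.75  1.73  0.1   1.52 -0.16]
[-0.89 -0.2  -0.06  1.61 -0.01  1.73 -0.05][-0.94  0.77 -0.07  0.69  0.05  1.68 -0.08]
[ 0.47  0.79  0.3   0.69 -0.21  1.69  0.01]pre [ 0.39 -0.3   0.37  2.22 -0.25  0.65  0.55] 0.0001945121033049306
at [ 0.31  0.11  0.44  2.19 -0.79  0.4   1.02] 3.582180301906884e-05
```

```bash
cat >> sim.py <<'E'
w=np.array([.4778,-.3774,.1115])
def Rt(a): return Ro.from_matrix(Rzy(-ax,cx))*Ro.from_euler('z',a)
def wheel(q,t,q0,out=True):
    for s in (.05,-.008): q,n=go(q,w+s*ax,Rt(t))
    print('grip',q.round(2),round(n,4))
    for k in (np.linspace(0,-q0,5)[1:],np.linspace(-q0,3.6-q0,9)[1:]):
        for a in k:
            q,n=go(q,w-(.008+.0032*a)*ax,Rt(t+a))
        print('turn',a.round(2),q.round(2),round(n,4))
    return q
E
python3 - <<'E'
from sim import *
from arm import Q
qf=np.array([.39,-.3,.37,2.22,-.25,.65,.55])
for nm,q in (('cur',Q[3]),('pre',Q[2]),('fixed',qf)):
    for t in (0,.4,.8):
      for q0 in (1.3,):
        print(nm,t,q0);wheel(q,t,q0)
E
```

```text
cur 0 1.3
grip [-0.31  0.2   1.11  2.19 -1.03  0.49  1.2 ] 0.0006
turn -1.3 [-0.14  0.14  0.93  2.19 -0.91  0.45  2.41] 0.0
turn 2.3 [-0.47  0.38  1.33  2.19 -1.27  0.63 -0.95] 0.001
cur 0.4 1.3
grip [-0.27  0.19  1.07  2.19 -1.01  0.48  0.79] 0.0004
turn -1.3 [-0.11  0.13  0.89  2.19 -0.89  0.44  2.  ] 0.0
turn 2.3 [-0.47  0.38  1.33  2.19 -1.27  0.63 -1.35] 0.001
cur 0.8 1.3
grip [-0.24  0.18  1.03  2.19 -0.99  0.47  0.37] 0.0003
turn -1.3 [-0.09  0.13  0.86  2.19 -0.88  0.44  1.59] 0.0
turn 2.3 [-0.47  0.38  1.33  2.19 -1.27  0.63 -1.75] 0.0008
pre 0 1.3
grip [-0.42  0.27  1.25  2.19 -1.13  0.54  1.26] 0.0005
turn -1.3 [-0.26  0.17  1.05  2.19 -0.96  0.47  2.45] 0.0
turn 2.3 [-0.47  0.38  1.33  2.19 -1.27  0.63 -0.95] 0.001
pre 0.4 1.3
grip [-0.42  0.27  1.25  2.19 -1.13  0.54  0.86] 0.0001
turn -1.3 [-0.26  0.16  1.05  2.19 -0.96  0.47  2.05] 0.0
turn 2.3 [-0.47  0.38  1.33  2.19 -1.27  0.63 -1.35] 0.001
pre 0.8 1.3
grip [-0.37  0.23  1.18  2.19 -1.08  0.51  0.43] 0.0001
turn -1.3 [-0.2   0.15  0.99  2.19 -0.93  0.46  1.63] 0.0
turn 2.3 [-0.47  0.38  1.33  2.19 -1.27  0.63 -1.75] 0.001
fixed 0 1.3
grip [ 0.31  0.11  0.45  2.19 -0.79  0.4   1.02] 0.0001
turn -1.3 [ 0.42  0.09  0.33  2.19 -0.75  0.39  2.29] 0.0
turn 2.3 [ 0.08  0.15  0.69  2.18 -0.91  0.42 -1.18] 0.0
fixed 0.4 1.3
grip [ 0.37  0.1   0.38  2.19 -0.78  0.39  0.61] 0.0001
turn -1.3 [ 0.48  0.09  0.27  2.19 -0.74  0.39  1.87] 0.0
turn 2.3 [ 0.15  0.14  0.61  2.18 -0.88  0.41 -1.6 ] 0.0
fixed 0.8 1.3
grip [ 0.43  0.1   0.32  2.19 -0.76  0.39  0.2 ] 0.0001
turn -1.3 [ 0.54  0.09  0.21  2.19 -0.72  0.39  1.46] 0.0
turn 2.3 [ 0.21  0.13  0.55  2.18 -0.86  0.4  -2.02] 0.0
```

```bash
cat >> h.py <<'E'
def plan(T):
    "row json for world targets, relative to the present pose"
    o=get_obs();R0=Ro.from_quat(o['ee_rot']);out=[]
    for p,R in T:
        if not isinstance(R,Ro): R=Ro.from_matrix(R)
        out.append('{"delta_pos": %s, "turn": %s, "fingers": 0}'%([round(float(k),3) for k in R0.inv().apply(np.array(p)-o['position'])],[round(float(k),3) for k in (R0.inv()*R).as_rotvec()]))
    print(', '.join(out))
E
python3 - <<'E'
from h import *; from sim import rad
o,R=st()
p0=o['position'];R0=Ro.from_quat(o['ee_rot'])
p1,R1=rad(-.66,.45,.38)
sl=lambda a:(p0+(p1-p0)*a,R0*Ro.from_rotvec(a*(R0.inv()*R1).as_rotvec()))
plan([sl(a) for a in (.25,.5,.75,1)]+[rad(a,.45,.4) for a in np.linspace(-.53,.42,8)])
E
```

```text
t 3.58 p [ 0.4579 -0.3542  0.133 ] j [-0.51 -0.01  1.22  2.21 -0.45  0.44  1.2 ] f [-0.6  0.2 -1.3] f_tool [ 0.5 -1.1  0.8] tau_tool [0.45 0.19 0.02] grip 1.002 0.0
{"delta_pos": [0.006, 0.011, -0.069], "turn": [0.144, 0.011, 0.19], "fingers": 0}, {"delta_pos": [0.011, 0.021, -0.137], "turn": [0.287, 0.022, 0.38], "fingers": 0}, {"delta_pos": [0.017, 0.032, -0.206], "turn": [0.431, 0.034, 0.57], "fingers": 0}, {"delta_pos": [0.022, 0.042, -0.275], "turn": [0.575, 0.045, 0.76], "fingers": 0}, {"delta_pos": [0.062, 0.088, -0.284], "turn": [0.566, 0.082, 0.633], "fingers": 0}, {"delta_pos": [0.114, 0.121, -0.28], "turn": [0.556, 0.119, 0.501], "fingers": 0}, {"delta_pos": [0.169, 0.147, -0.281], "turn": [0.544, 0.156, 0.369], "fingers": 0}, {"delta_pos": [0.226, 0.167, -0.286], "turn": [0.53, 0.191, 0.237], "fingers": 0}, {"delta_pos": [0.285, 0.18, -0.295], "turn": [0.515, 0.227, 0.105], "fingers": 0}, {"delta_pos": [0.344, 0.186, -0.309], "turn": [0.498, 0.261, -0.027], "fingers": 0}, {"delta_pos": [0.403, 0.185, -0.326], "turn": [0.48, 0.294, -0.159], "fingers": 0}, {"delta_pos": [0.459, 0.176, -0.347], "turn": [0.46, 0.327, -0.291], "fingers": 0}
```

To row units: 0.403 m is 0.5038, 0.344 m is 0.43, 0.633 rad is 0.2015.

Call:
move_arm(
  plan=[
    {"delta_pos": [0.0038, 0.0075, -0.075], "turn": [0.0286, 0.0022, 0.0382], "fingers": 0},
    {"delta_pos": [0.0113, 0.0213, -0.15], "turn": [0.0637, 0.0051, 0.0859], "fingers": 0},
    {"delta_pos": [0.0175, 0.0325, -0.2125], "turn": [0.0987, 0.0076, 0.1337], "fingers": 0},
    {"delta_pos": [0.0225, 0.0425, -0.275], "turn": [0.1337, 0.0108, 0.1814], "fingers": 0},
    {"delta_pos": [0.0275, 0.0525, -0.3438], "turn": [0.1719, 0.0143, 0.2228], "fingers": 0},
    {"delta_pos": [0.0775, 0.11, -0.355], "turn": [0.1802, 0.0261, 0.2015], "fingers": 0},
    {"delta_pos": [0.1425, 0.1513, -0.35], "turn": [0.177, 0.0379, 0.1595], "fingers": 0},
    {"delta_pos": [0.2113, 0.1838, -0.3513], "turn": [0.1732, 0.0497, 0.1175], "fingers": 0},
    {"delta_pos": [0.2825, 0.2088, -0.3575], "turn": [0.1687, 0.0608, 0.0754], "fingers": 0},
    {"delta_pos": [0.3563, 0.225, -0.3688], "turn": [0.1639, 0.0723, 0.0334], "fingers": 0},
    {"delta_pos": [0.43, 0.2325, -0.3863], "turn": [0.1585, 0.0831, -0.0086], "fingers": 0},
    {"delta_pos": [0.5038, 0.2313, -0.4075], "turn": [0.1528, 0.0936, -0.0506], "fingers": 0},
  ],
)

```text
clock: 5.08
position: [0.4349, 0.1107, 0.402]
ee_rot: [0.6, 0.8, 0.001, 0.004]
ft_force: [1.2, -0.3, 0.1]
grip_width: 1.006
grasp_force: 0.0
```

```bash
python3 - <<'E'
from h import *; from sim import *
o,R=st()
a0=np.arctan2(o['position'][1],o['position'][0]);print(a0,np.hypot(*o['position'][:2]))
q=o['joint_pos']
for a in np.linspace(a0,.6,4): q,n=go(q,*rad(a,.45,.4))
q,n=go(q,*rad(.6,.8,.3));print(q.round(2))
for a in np.linspace(.6,-.66,6): q,n=go(q,*rad(a,.8,.3))
print(q.round(2))
plan([rad(.42,.45,.4),rad(.55,.45,.4)]+[rad(.6,r,z) for r,z in ((.5,.385),(.56,.37),(.62,.35),(.68,.335),(.74,.32),(.8,.3))]+[rad(a,.8,.3) for a in (.525,.45,.375,.3)])
E
```

```text
t 5.08 p [0.4349 0.1107 0.402 ] j [-0.54 -0.11  0.17  1.62  0.02  1.63 -0.09] f [ 1.2 -0.3  0.1] f_tool [-0.6  1.1 -0.1] tau_tool [-0.02  0.03  0.01] grip 1.006 0.0
0.24934726947180977 0.4487505893398544
[-0.68  0.77  0.01  0.69 -0.01  1.68 -0.06]
[ 0.47  0.79  0.3   0.69 -0.22  1.69  0.01]
{"delta_pos": [0.077, -0.003, 0.002], "turn": [0.006, 0.005, -0.137], "fingers": 0}, {"delta_pos": [0.134, -0.014, 0.001], "turn": [0.006, 0.006, -0.267], "fingers": 0}, {"delta_pos": [0.171, 0.027, 0.016], "turn": [0.005, 0.006, -0.317], "fingers": 0}, {"delta_pos": [0.19, 0.083, 0.032], "turn": [0.005, 0.006, -0.317], "fingers": 0}, {"delta_pos": [0.209, 0.14, 0.052], "turn": [0.005, 0.006, -0.317], "fingers": 0}, {"delta_pos": [0.227, 0.197, 0.067], "turn": [0.005, 0.006, -0.317], "fingers": 0}, {"delta_pos": [0.246, 0.254, 0.082], "turn": [0.005, 0.006, -0.317], "fingers": 0}, {"delta_pos": [0.265, 0.311, 0.103], "turn": [0.005, 0.006, -0.317], "fingers": 0}, {"delta_pos": [0.207, 0.328, 0.103], "turn": [0.006, 0.006, -0.242], "fingers": 0}, {"delta_pos": [0.149, 0.34, 0.103], "turn": [0.006, 0.005, -0.167], "fingers": 0}, {"delta_pos": [0.089, 0.347, 0.104], "turn": [0.006, 0.005, -0.092], "fingers": 0}, {"delta_pos": [0.029, 0.351, 0.104], "turn": [0.006, 0.005, -0.017], "fingers": 0}
```

To row units: 0.351 m is 0.4388, 0.347 m is 0.4338, -0.317 rad is -0.1009.

Call:
move_arm(
  plan=[
    {"delta_pos": [0.0775, -0.0038, 0.0025], "turn": [0.0019, 0.0016, -0.0436], "fingers": 0},
    {"delta_pos": [0.15, -0.0125, 0.0025], "turn": [0.0019, 0.0019, -0.085], "fingers": 0},
    {"delta_pos": [0.2138, 0.0338, 0.02], "turn": [0.0016, 0.0019, -0.1009], "fingers": 0},
    {"delta_pos": [0.2375, 0.1038, 0.04], "turn": [0.0016, 0.0019, -0.1009], "fingers": 0},
    {"delta_pos": [0.2613, 0.175, 0.065], "turn": [0.0016, 0.0019, -0.1009], "fingers": 0},
    {"delta_pos": [0.2838, 0.2463, 0.0838], "turn": [0.0016, 0.0019, -0.1009], "fingers": 0},
    {"delta_pos": [0.3075, 0.3175, 0.1025], "turn": [0.0016, 0.0019, -0.1009], "fingers": 0},
    {"delta_pos": [0.3313, 0.3888, 0.1288], "turn": [0.0016, 0.0019, -0.1009], "fingers": 0},
    {"delta_pos": [0.2588, 0.41, 0.1288], "turn": [0.0019, 0.0019, -0.077], "fingers": 0},
    {"delta_pos": [0.1863, 0.425, 0.1288], "turn": [0.0019, 0.0016, -0.0532], "fingers": 0},
    {"delta_pos": [0.1113, 0.4338, 0.13], "turn": [0.0019, 0.0016, -0.0293], "fingers": 0},
    {"delta_pos": [0.0363, 0.4388, 0.13], "turn": [0.0019, 0.0016, -0.0054], "fingers": 0},
  ],
)

```text
clock: 6.58
position: [0.765, 0.2336, 0.2994]
ee_rot: [0.596, 0.803, -0.001, 0.0]
ft_force: [0.2, -0.2, 0.6]
grip_width: 1.001
grasp_force: 0.0
```

```bash
python3 - <<'E'
from h import *; from sim import *
o,R=st()
plan([rad(a,.8,.3) for a in np.linspace(.23,-.6,12)])
E
```

```text
t 6.58 p [0.765  0.2336 0.2994] j [-0.4   0.77  0.13  0.71 -0.09  1.67 -0.03] f [ 0.2 -0.2  0.6] f_tool [-0.2  0.2 -0.6] tau_tool [-0.05  0.05  0.02] grip 1.001 0.0
{"delta_pos": [-0.053, -0.001, -0.001], "turn": [-0.001, 0.001, 0.063], "fingers": 0}, {"delta_pos": [-0.113, -0.008, -0.0], "turn": [-0.001, 0.001, 0.139], "fingers": 0}, {"delta_pos": [-0.172, -0.018, -0.0], "turn": [-0.001, 0.001, 0.214], "fingers": 0}, {"delta_pos": [-0.231, -0.033, -0.0], "turn": [-0.001, 0.001, 0.29], "fingers": 0}, {"delta_pos": [-0.288, -0.053, -0.0], "turn": [-0.001, 0.001, 0.365], "fingers": 0}, {"delta_pos": [-0.344, -0.076, -0.0], "turn": [-0.0, 0.001, 0.441], "fingers": 0}, {"delta_pos": [-0.397, -0.104, -0.0], "turn": [-0.0, 0.001, 0.516], "fingers": 0}, {"delta_pos": [-0.448, -0.136, -0.0], "turn": [-0.0, 0.001, 0.591], "fingers": 0}, {"delta_pos": [-0.497, -0.171, 0.0], "turn": [-0.0, 0.001, 0.667], "fingers": 0}, {"delta_pos": [-0.543, -0.21, 0.0], "turn": [-0.0, 0.001, 0.742], "fingers": 0}, {"delta_pos": [-0.586, -0.253, 0.0], "turn": [-0.0, 0.001, 0.818], "fingers": 0}, {"delta_pos": [-0.626, -0.298, 0.0], "turn": [-0.0, 0.001, 0.893], "fingers": 0}
```

To row units: -0.626 m is -0.7825, -0.586 m is -0.7325, 0.893 rad is 0.2843.

Call:
move_arm(
  plan=[
    {"delta_pos": [-0.0663, -0.0013, 0], "turn": [0, 0, 0.0201], "fingers": 0},
    {"delta_pos": [-0.1413, -0.01, 0], "turn": [0, 0, 0.0442], "fingers": 0},
    {"delta_pos": [-0.215, -0.0225, 0], "turn": [0, 0, 0.0681], "fingers": 0},
    {"delta_pos": [-0.2888, -0.0413, 0], "turn": [0, 0, 0.0923], "fingers": 0},
    {"delta_pos": [-0.36, -0.0663, 0], "turn": [0, 0, 0.1162], "fingers": 0},
    {"delta_pos": [-0.43, -0.095, 0], "turn": [0, 0, 0.1404], "fingers": 0},
    {"delta_pos": [-0.4963, -0.13, 0], "turn": [0, 0, 0.1642], "fingers": 0},
    {"delta_pos": [-0.56, -0.17, 0], "turn": [0, 0, 0.1881], "fingers": 0},
    {"delta_pos": [-0.6213, -0.2138, 0], "turn": [0, 0, 0.2123], "fingers": 0},
    {"delta_pos": [-0.6788, -0.2625, 0], "turn": [0, 0, 0.2362], "fingers": 0},
    {"delta_pos": [-0.7325, -0.3163, 0], "turn": [0, 0, 0.2604], "fingers": 0},
    {"delta_pos": [-0.7825, -0.3725, 0], "turn": [0, 0, 0.2843], "fingers": 0},
  ],
)

```text
clock: 8.07
position: [0.6624, -0.4521, 0.2972]
ee_rot: [0.884, 0.467, -0.004, -0.0]
ft_force: [0.8, -0.0, 1.5]
grip_width: 0.999
grasp_force: 0.0
```

```bash
python3 - <<'E'
from h import *; from sim import *
o,R=st()
p0=o['position'];R0=Ro.from_quat(o['ee_rot']);p1,R1=w+.12*ax,Rt(.4)
q,n=go(o['joint_pos'],p1,R1);print(q.round(2),n);wheel(q,.4,1.3)
sl=lambda a:(p0+(p1-p0)*a,R0*Ro.from_rotvec(a*(R0.inv()*R1).as_rotvec()))
plan([sl(a) for a in np.linspace(1/8,1,8)])
E
```

```text
t 8.07 p [ 0.6624 -0.4521  0.2972] j [ 0.41  0.79  0.33  0.7  -0.23  1.68  0.03] f [ 0.8 -0.   1.5] f_tool [ 0.4  0.7 -1.5] tau_tool [-0.03  0.   -0.06] grip 0.999 0.0
[ 0.34 -0.23  0.42  2.23 -0.29  0.59  0.19] 4.862992974445982e-05
grip [ 0.29  0.11  0.47  2.19 -0.8   0.4   0.63] 0.0001
turn -1.3 [ 0.4   0.09  0.35  2.19 -0.75  0.39  1.89] 0.0
turn 2.3 [ 0.06  0.15  0.71  2.18 -0.92  0.42 -1.58] 0.0
{"delta_pos": [-0.007, -0.033, 0.011], "turn": [-0.073, 0.024, 0.024], "fingers": 0}, {"delta_pos": [-0.014, -0.065, 0.022], "turn": [-0.147, 0.047, 0.048], "fingers": 0}, {"delta_pos": [-0.021, -0.098, 0.033], "turn": [-0.22, 0.071, 0.072], "fingers": 0}, {"delta_pos": [-0.028, -0.131, 0.044], "turn": [-0.294, 0.094, 0.096], "fingers": 0}, {"delta_pos": [-0.035, -0.164, 0.055], "turn": [-0.367, 0.118, 0.12], "fingers": 0}, {"delta_pos": [-0.042, -0.196, 0.067], "turn": [-0.441, 0.141, 0.144], "fingers": 0}, {"delta_pos": [-0.049, -0.229, 0.078], "turn": [-0.514, 0.165, 0.168], "fingers": 0}, {"delta_pos": [-0.056, -0.262, 0.089], "turn": [-0.588, 0.188, 0.192], "fingers": 0}
```

To row units: -0.262 m is -0.3275, -0.164 m is -0.205, -0.588 rad is -0.1872.

Call:
move_arm(
  plan=[
    {"delta_pos": [-0.0175, -0.075, 0.0188], "turn": [-0.0477, 0.015, 0.0153], "fingers": 0},
    {"delta_pos": [-0.0313, -0.1438, 0.0375], "turn": [-0.0923, 0.0299, 0.0306], "fingers": 0},
    {"delta_pos": [-0.0438, -0.205, 0.0688], "turn": [-0.1273, 0.0398, 0.0414], "fingers": 0},
    {"delta_pos": [-0.0563, -0.2625, 0.0875], "turn": [-0.1592, 0.0509, 0.0525], "fingers": 0},
    {"delta_pos": [-0.07, -0.3275, 0.1113], "turn": [-0.1872, 0.0598, 0.0611], "fingers": 0},
    {"delta_pos": [-0.07, -0.3275, 0.1113], "turn": [-0.1872, 0.0598, 0.0611], "fingers": 0},
    {"delta_pos": [-0.07, -0.3275, 0.1113], "turn": [-0.1872, 0.0598, 0.0611], "fingers": 0},
  ],
)

```text
clock: 8.95
position: [0.4118, -0.3477, 0.2068]
ee_rot: [0.882, 0.362, 0.215, 0.21]
ft_force: [0.4, -0.0, 0.4]
grip_width: 1.0
grasp_force: 0.0
```

```bash
cat > lookw.py <<'E'
from h import *
def ctr():
    o,R=st(); c=cam('wrist'); P=pts(c);h,s,v=cv2.split(cv2.cvtColor(c['color'],cv2.COLOR_RGB2HSV))
    t=(P-o['position'])@R
    m=((((h<6)|(h>174))&(s>120))&(c['range_z']>0)&(np.hypot(t[...,0],t[...,1])<.05)&(t[...,2]<.2)).astype(np.uint8)
    ct=max(cv2.findContours(m,0,1)[0],key=cv2.contourArea); e=cv2.fitEllipse(ct);print(e)
    T=c['tool_from_camera']; z=np.percentile(t[...,2][m>0],10)+.006
    q=[]
    for k in ct:
        d=T[:3,:3]@np.array([(k[0][0]-c['cx'])/c['fx'],(k[0][1]-c['cy'])/c['fy'],1]); q.append((T[:3,3]+d*(z-T[2,3])/d[2])[:2])
    q=np.array(q,np.float32)*1000; E=cv2.fitEllipse(q)
    p=np.r_[np.array(E[0])/1000,z]; print('centre tool',p.round(4),'axes mm',E[1],'world',(R@p+o['position']).round(4),'axis in tool',(R.T@ax).round(3))
    return c
if __name__=='__main__': ctr()
E
python3 lookw.py
```

```text
t 8.95 p [ 0.4118 -0.3477  0.2068] j [ 0.36 -0.21  0.35  2.23 -0.23  0.54  0.09] f [ 0.4 -0.   0.4] f_tool [ 0.3  0.4 -0.1] tau_tool [ 0.56 -0.22  0.01] grip 1.0 0.0
((321.9073486328125, 193.92123413085938), (65.8740463256836, 67.65901184082031), 129.96124267578125)
centre tool [-0.0023  0.0049  0.1201] axes mm (54.43513488769531, 56.86279296875) world [ 0.4769 -0.3782  0.1105] axis in tool [ 0.007 -0.003 -1.   ]
```

To row units: 0.128 m is 0.16, 0.004 m is 0.005.

Call:
move_arm(
  plan=[
    {"delta_pos": [-0.0025, 0.005, 0.0375], "turn": [0, 0, 0], "fingers": 0},
    {"delta_pos": [-0.0025, 0.005, 0.075], "turn": [0, 0, 0], "fingers": 0},
    {"delta_pos": [-0.0025, 0.005, 0.1063], "turn": [0, 0, 0], "fingers": 0},
    {"delta_pos": [-0.0025, 0.005, 0.135], "turn": [0, 0, 0], "fingers": 0},
    {"delta_pos": [-0.0025, 0.005, 0.16], "turn": [0, 0, 0], "fingers": 0},
    {"delta_pos": [-0.0025, 0.005, 0.16], "turn": [0, 0, 0], "fingers": 0},
    {"delta_pos": [-0.0025, 0.005, 0.16], "turn": [0, 0, 0], "fingers": 0},
  ],
  force=40,
)

```text
clock: 9.88
position: [0.4842, -0.3806, 0.1056]
ee_rot: [0.882, 0.362, 0.216, 0.209]
ft_force: [0.4, -0.5, 0.0]
grip_width: 1.002
grasp_force: 0.0
```

```bash
python3 - <<'E'
from h import *
o,R=st()
print('wheel in tool',R.T@(np.array([.4772,-.378,.111])-o['position']),'axis',R.T@ax)
c=cam('wrist');save(c,'w2.png')
E
```

```text
t 9.88 p [ 0.4842 -0.3806  0.1056] j [ 0.31  0.15  0.4   2.16 -0.76  0.34  0.56] f [ 0.4 -0.5  0. ] f_tool [-0.1  0.6  0.3] tau_tool [ 0.54 -0.29 -0.02] grip 1.002 0.0
wheel in tool [-0.00135575 -0.00266197 -0.00867634] axis [ 0.00815784 -0.00346562 -0.99996072]
```

View pics/w2.png

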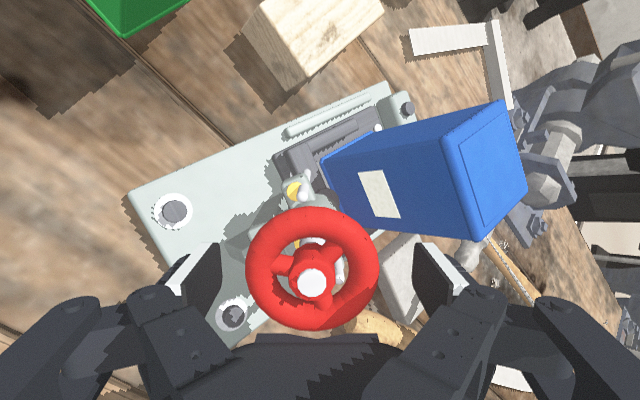

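The pads at (200,270) and (432,270) flank the wheel, which is centred at (313,268). Next I close the fingers.

To row units: -0.001 m is -0.0013.

Call:
move_arm(
  plan=[
    {"delta_pos": [-0.0013, -0.0013, 0], "turn": [0, 0, 0], "fingers": 1},
    {"delta_pos": [-0.0013, -0.0013, 0], "turn": [0, 0, 0], "fingers": 1},
    {"delta_pos": [-0.0013, -0.0013, 0], "turn": [0, 0, 0], "fingers": 1},
    {"delta_pos": [-0.0013, -0.0013, 0], "turn": [0, 0, 0], "fingers": 1},
    {"delta_pos": [-0.0013, -0.0013, 0], "turn": [0, 0, 0], "fingers": 1},
  ],
  force=40,
)

```text
clock: 10.55
position: [0.4825, -0.3804, 0.104]
ee_rot: [0.883, 0.362, 0.216, 0.209]
ft_force: [-11.0, 6.9, 11.5]
grip_width: 0.664
grasp_force: 38.9
```

```bash
python3 -c "
from h import *
st()"
```

```text
t 10.55 p [ 0.4825 -0.3804  0.104 ] j [ 0.31  0.15  0.4   2.17 -0.77  0.34  0.57] f [-11.    6.9  11.5] f_tool [  0.6  -4.5 -16.8] tau_tool [ 1.29 -0.08 -0.06] grip 0.664 38.9
```

To row units: -0.0025 m is -0.0031, -0.002 m is -0.0025, -0.15 rad is -0.0477.

Call:
move_arm(
  plan=[
    {"delta_pos": [0, 0, -0.0013], "turn": [0, 0, -0.0477], "fingers": 1},
    {"delta_pos": [0, 0, -0.0019], "turn": [0, 0, -0.0955], "fingers": 1},
    {"delta_pos": [0, 0, -0.0025], "turn": [0, 0, -0.1432], "fingers": 1},
    {"delta_pos": [0, 0, -0.0031], "turn": [0, 0, -0.191], "fingers": 1},
  ],
)

```text
clock: 11.05
position: [0.4811, -0.3798, 0.1055]
ee_rot: [0.735, 0.608, 0.144, 0.263]
ft_force: [-4.4, 2.1, 3.3]
grip_width: 0.665
grasp_force: 42.4
```

```bash
cat > ang.py <<'E'
from h import *
o,R=st()
y=R[:,1]; ex=np.cross(cy,ax)
print('tool angle(+tighten)', round(float(-np.arctan2(y@cy,y@ex)),4),'axis',(R.T@ax).round(3))
E
python3 ang.py
```

```text
t 11.05 p [ 0.4811 -0.3798  0.1055] j [ 0.4   0.14  0.31  2.16 -0.72  0.33  1.13] f [-4.4  2.1  3.3] f_tool [ 0.7 -2.  -5.4] tau_tool [1.26 0.32 0.23] grip 0.665 42.4
tool angle(+tighten) -0.2055 axis [ 0.01  0.   -1.  ]
```

To row units: -0.001 m is -0.0013, -0.0005 m is -0.0006, -0.26 rad is -0.0828.

Call:
move_arm(
  plan=[
    {"delta_pos": [0, 0, -0.0006], "turn": [0, 0, -0.0414], "fingers": 1},
    {"delta_pos": [0, 0, -0.0013], "turn": [0, 0, -0.0828], "fingers": 1},
  ],
)

```text
clock: 11.3
position: [0.4805, -0.3796, 0.1061]
ee_rot: [0.65, 0.698, 0.108, 0.279]
ft_force: [-1.7, 1.4, 1.7]
grip_width: 0.662
grasp_force: 42.2
```

```bash
python3 ang.py
```

```text
t 11.3 p [ 0.4805 -0.3796  0.1061] j [ 0.43  0.14  0.27  2.16 -0.7   0.33  1.37] f [-1.7  1.4  1.7] f_tool [ 1.  -0.4 -2.6] tau_tool [1.35 0.5  0.06] grip 0.662 42.2
tool angle(+tighten) -0.465 axis [ 0.009  0.002 -1.   ]
```

To row units: -0.001 m is -0.0013, -0.0005 m is -0.0006, -0.26 rad is -0.0828.

Call:
move_arm(
  plan=[
    {"delta_pos": [0, 0, -0.0006], "turn": [0, 0, -0.0414], "fingers": 1},
    {"delta_pos": [0, 0, -0.0013], "turn": [0, 0, -0.0828], "fingers": 1},
  ],
)

```text
clock: 11.55
position: [0.4799, -0.3794, 0.1068]
ee_rot: [0.554, 0.777, 0.071, 0.291]
ft_force: [-0.3, 0.5, -1.7]
grip_width: 0.666
grasp_force: 42.5
```

```bash
python3 ang.py
```

```text
t 11.55 p [ 0.4799 -0.3794  0.1068] j [ 0.47  0.14  0.23  2.16 -0.68  0.33  1.61] f [-0.3  0.5 -1.7] f_tool [ 1.1 -0.8  1.1] tau_tool [1.3  0.55 0.16] grip 0.666 42.5
tool angle(+tighten) -0.7251 axis [ 0.008  0.004 -1.   ]
```

To row units: -0.001 m is -0.0013, -0.0005 m is -0.0006, -0.26 rad is -0.0828.

Call:
move_arm(
  plan=[
    {"delta_pos": [0, 0, -0.0006], "turn": [0, 0, -0.0414], "fingers": 1},
    {"delta_pos": [0, 0, -0.0013], "turn": [0, 0, -0.0828], "fingers": 1},
  ],
)

```text
clock: 11.8
position: [0.4794, -0.3793, 0.1075]
ee_rot: [0.449, 0.842, 0.033, 0.298]
ft_force: [1.4, -0.3, -3.5]
grip_width: 0.664
grasp_force: 43.1
```

```bash
python3 ang.py
```

```text
t 11.8 p [ 0.4794 -0.3793  0.1075] j [ 0.5   0.13  0.19  2.16 -0.66  0.33  1.86] f [ 1.4 -0.3 -3.5] f_tool [ 0.8 -0.3  3.7] tau_tool [1.43 0.61 0.16] grip 0.664 43.1
tool angle(+tighten) -0.9851 axis [ 0.007  0.006 -1.   ]
```

To row units: -0.0006 m is -0.0008, -0.0005 m is -0.0006, -0.2 rad is -0.0637.

Call:
move_arm(
  plan=[
    {"delta_pos": [0, 0, -0.0006], "turn": [0, 0, -0.0318], "fingers": 1},
    {"delta_pos": [0, 0, -0.0008], "turn": [0, 0, -0.0637], "fingers": 1},
  ],
)

```text
clock: 12.05
position: [0.479, -0.3793, 0.108]
ee_rot: [0.363, 0.882, 0.003, 0.3]
ft_force: [-0.8, 0.2, -0.9]
grip_width: 0.663
grasp_force: 44.9
```

```bash
python3 ang.py
```

```text
t 12.05 p [ 0.479  -0.3793  0.108 ] j [ 0.53  0.13  0.17  2.16 -0.65  0.33  2.05] f [-0.8  0.2 -0.9] f_tool [ 1.1 -0.5  0.2] tau_tool [1.4  0.85 0.17] grip 0.663 44.9
tool angle(+tighten) -1.184 axis [ 0.005  0.007 -1.   ]
```

To row units: -0.0006 m is -0.0008, -0.0003 m is -0.0004, -0.2 rad is -0.0637.

Call:
move_arm(
  plan=[
    {"delta_pos": [0, 0, -0.0004], "turn": [0, 0, -0.0318], "fingers": 1},
    {"delta_pos": [0, 0, -0.0008], "turn": [0, 0, -0.0637], "fingers": 1},
  ],
)

```text
clock: 12.3
position: [0.4787, -0.3791, 0.1084]
ee_rot: [0.274, 0.914, -0.027, 0.298]
ft_force: [1.0, 0.4, -8.1]
grip_width: 0.662
grasp_force: 44.4
```

```bash
python3 ang.py
```

```text
t 12.3 p [ 0.4787 -0.3791  0.1084] j [ 0.56  0.13  0.14  2.16 -0.64  0.33  2.23] f [ 1.   0.4 -8.1] f_tool [ 4.  -0.   7.1] tau_tool [0.06 1.6  1.05] grip 0.662 44.4
tool angle(+tighten) -1.3813 axis [ 0.004  0.009 -1.   ]
```

To row units: -0.0006 m is -0.0008, -0.0003 m is -0.0004, -0.2 rad is -0.0637.

Call:
move_arm(
  plan=[
    {"delta_pos": [0, 0, -0.0004], "turn": [0, 0, -0.0318], "fingers": 1},
    {"delta_pos": [0, 0, -0.0008], "turn": [0, 0, -0.0637], "fingers": 1},
  ],
)

```text
clock: 12.55
position: [0.4783, -0.379, 0.1088]
ee_rot: [0.181, 0.937, -0.056, 0.294]
ft_force: [0.5, -0.9, -7.2]
grip_width: 0.661
grasp_force: 44.0
```

```bash
python3 ang.py
```

```text
t 12.55 p [ 0.4783 -0.379   0.1088] j [ 0.59  0.13  0.11  2.16 -0.63  0.33  2.42] f [ 0.5 -0.9 -7.2] f_tool [ 3.5 -0.6  6.4] tau_tool [0.04 1.63 1.03] grip 0.661 44.0
tool angle(+tighten) -1.5816 axis [ 0.002  0.009 -1.   ]
```

The torque jump to 1.05 N m shows the wheel is on its 0 stop, with the pads slipping and the tool at -1.58. I now tighten by 3.63 rad in total.

To row units: 0.0064 m is 0.008, 0.006 m is 0.0075, 0.17 rad is 0.0541.

Call:
move_arm(
  plan=[
    {"delta_pos": [0, 0, 0.0006], "turn": [0, 0, 0.0541], "fingers": 1},
    {"delta_pos": [0, 0, 0.0013], "turn": [0, 0, 0.1082], "fingers": 1},
    {"delta_pos": [0, 0, 0.002], "turn": [0, 0, 0.1623], "fingers": 1},
    {"delta_pos": [0, 0, 0.0028], "turn": [0, 0, 0.2165], "fingers": 1},
    {"delta_pos": [0, 0, 0.0034], "turn": [0, 0, 0.2706], "fingers": 1},
    {"delta_pos": [0, 0, 0.0041], "turn": [0, 0, 0.3247], "fingers": 1},
    {"delta_pos": [0, 0, 0.0048], "turn": [0, 0, 0.3788], "fingers": 1},
    {"delta_pos": [0, 0, 0.0055], "turn": [0, 0, 0.4329], "fingers": 1},
    {"delta_pos": [0, 0, 0.0061], "turn": [0, 0, 0.487], "fingers": 1},
    {"delta_pos": [0, 0, 0.0068], "turn": [0, 0, 0.5411], "fingers": 1},
    {"delta_pos": [0, 0, 0.0075], "turn": [0, 0, 0.5952], "fingers": 1},
    {"delta_pos": [0, 0, 0.008], "turn": [0, 0, 0.6366], "fingers": 1},
  ],
)

```text
clock: 14.05
position: [0.4827, -0.3801, 0.1043]
ee_rot: [0.887, 0.351, 0.218, 0.206]
ft_force: [2.1, 1.3, -2.7]
grip_width: 0.662
grasp_force: 44.2
```

```bash
python3 ang.py
```

```text
t 14.05 p [ 0.4827 -0.3801  0.1043] j [ 0.31  0.15  0.4   2.17 -0.77  0.34  0.54] f [ 2.1  1.3 -2.7] f_tool [ 1.7 -1.1  3. ] tau_tool [-0.11  0.01 -0.13] grip 0.662 44.2
tool angle(+tighten) 0.4232 axis [ 0.008 -0.005 -1.   ]
```

To row units: 0.0052 m is 0.0065, 0.0049 m is 0.0061, 1.63 rad is 0.5188.

Call:
move_arm(
  plan=[
    {"delta_pos": [0, 0, 0.0006], "turn": [0, 0, 0.0541], "fingers": 1},
    {"delta_pos": [0, 0, 0.0013], "turn": [0, 0, 0.1082], "fingers": 1},
    {"delta_pos": [0, 0, 0.002], "turn": [0, 0, 0.1623], "fingers": 1},
    {"delta_pos": [0, 0, 0.0028], "turn": [0, 0, 0.2165], "fingers": 1},
    {"delta_pos": [0, 0, 0.0034], "turn": [0, 0, 0.2706], "fingers": 1},
    {"delta_pos": [0, 0, 0.0041], "turn": [0, 0, 0.3247], "fingers": 1},
    {"delta_pos": [0, 0, 0.0048], "turn": [0, 0, 0.3788], "fingers": 1},
    {"delta_pos": [0, 0, 0.0055], "turn": [0, 0, 0.4329], "fingers": 1},
    {"delta_pos": [0, 0, 0.0061], "turn": [0, 0, 0.487], "fingers": 1},
    {"delta_pos": [0, 0, 0.0065], "turn": [0, 0, 0.5188], "fingers": 1},
    {"delta_pos": [0, 0, 0.0065], "turn": [0, 0, 0.5188], "fingers": 1},
  ],
)

```text
clock: 15.42
position: [0.4851, -0.3823, 0.1002]
ee_rot: [0.865, -0.403, 0.3, -0.016]
ft_force: [2.7, -4.0, -3.1]
grip_width: 0.666
grasp_force: 44.1
```

```bash
python3 ang.py; python3 - <<'E'
from h import *
c=cam('side');save(c,'side2.png',(240,120,360,220),6)
E
```

```text
t 15.43 p [ 0.4851 -0.3823  0.1002] j [ 0.07  0.18  0.66  2.17 -0.91  0.36 -0.96] f [ 2.7 -4.  -3.1] f_tool [2.6 1.7 4.8] tau_tool [-1.53  0.17  0.01] grip 0.666 44.1
tool angle(+tighten) 2.0486 axis [-0.004 -0.006 -1.   ]
```

View pics/side2.png

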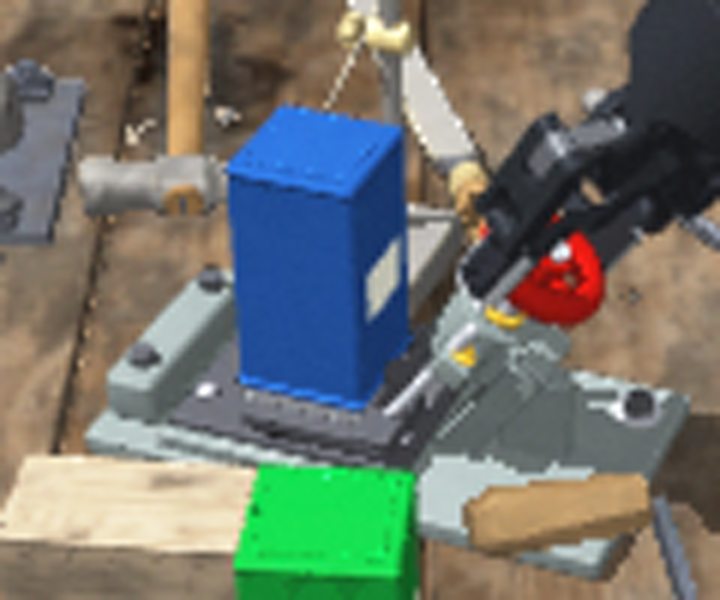

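The side crop shows the fork down on the foot with the lid home. The needle points towards the lid's far side at (330,100), so I will grip the lid along the clamp's x.

```bash
python3 - <<'E'
from h import *; from sim import *
o,R=st(); R0=Ro.from_quat(o['ee_rot']);p0=o['position']
L=np.array([.572,-.418,0]); dn=np.array([0,0,-1.])
q,n=go(o['joint_pos'],p0+.12*ax,R0);print('retract',q.round(2),n);qr=q
for s in (1,-1):
    Rl=Ro.from_matrix(Rzy(dn,s*cx))
    q,n=go(qr,L+[0,0,.26],Rl);print(s,'above',q.round(2),round(n,4),(R0.inv()*Rl).as_rotvec())
    q,n=go(q,L+[0,0,.11],Rl);print('lid',q.round(2),n)
    q,n=go(q,L+[0,0,.30],Rl);print('up',q.round(2),n)
    for yaw in (0,-22.7):
        Rt_=Ro.from_matrix(Rzy(dn,s*np.array([np.cos(np.deg2rad(yaw)),np.sin(np.deg2rad(yaw)),0])))
        k,n=go(q,np.array([.61,.04,.30]),Rt_);k,n=go(k,np.array([.61,.04,.09]),Rt_);print(yaw,'tray',k.round(2),n)
        k,n=go(k,np.array([.61,.04,.30]),Rt_);k,n=go(k,w+.12*ax,Rt(.8)); print('back',k.round(2)); 
E
```

```text
t 15.47 p [ 0.4851 -0.3823  0.1002] j [ 0.07  0.18  0.66  2.17 -0.91  0.36 -0.96] f [ 2.2 -4.8 -3. ] f_tool [2.9 2.5 4.6] tau_tool [-1.54  0.22  0.08] grip 0.665 44.1
retract [ 0.08 -0.22  0.66  2.22 -0.22  0.55 -1.51] 0.00024826824530783275
1 above [ 0.16  0.58  0.65  1.18 -0.34  1.49  0.37] 0.0004 [ 0.37101331 -0.62569059 -1.9706278 ]
lid [ 0.16  0.67  0.61  1.37 -0.38  1.23  0.41] 0.0005415904995202526
up [ 0.17  0.57  0.65  1.11 -0.33  1.56  0.36] 6.424139915227036e-05
0 tray [-0.47  0.44  0.41  1.68 -0.2   1.07  0.02] 6.218618160696181e-07
back [-0.14 -0.33  0.82  2.23  0.03  0.57 -0.49]
-22.7 tray [-0.51  0.45  0.48  1.68 -0.23  1.07 -0.36] 0.0009916638476467575
back [-0.25 -0.37  0.9   2.23  0.14  0.57 -0.59]
-1 above [-0.06  0.75  1.12  1.18 -0.66  1.58 -2.6 ] 0.001 [-0.55149194 -0.32701602  1.06131799]
lid [-0.08  0.85  1.06  1.37 -0.73  1.34 -2.54] 0.0005128458128814149
up [-0.05  0.75  1.18  1.11 -0.68  1.66 -2.6 ] 0.0009618885100299082
0 tray [-1.05  0.9   1.34  1.68 -0.91  1.34 -2.6 ] 0.06633244906201399
back [-0.46 -0.5   1.02  2.23  0.44  0.62 -0.84]
-22.7 tray [-1.09  1.03  1.34  1.72 -1.07  1.45 -2.6 ] 0.45791444620355176
back [-0.46 -0.5   1.03  2.23  0.44  0.62 -0.84]
```

To row units: -0.12 m is -0.15, -0.03 m is -0.0375.

Call:
move_arm(
  plan=[
    {"delta_pos": [0, 0, 0], "turn": [0, 0, 0], "fingers": 0},
    {"delta_pos": [0, 0, 0], "turn": [0, 0, 0], "fingers": 0},
    {"delta_pos": [0, 0, 0], "turn": [0, 0, 0], "fingers": 0},
    {"delta_pos": [0, 0, -0.0375], "turn": [0, 0, 0], "fingers": 0},
    {"delta_pos": [0, 0, -0.0875], "turn": [0, 0, 0], "fingers": 0},
    {"delta_pos": [0, 0, -0.15], "turn": [0, 0, 0], "fingers": 0},
  ],
)

```text
clock: 16.23
position: [0.4313, -0.3554, 0.1847]
ee_rot: [0.867, -0.4, 0.297, -0.021]
ft_force: [1.0, 0.9, 0.5]
grip_width: 0.997
grasp_force: 0.0
```

```bash
python3 - <<'E'
from h import *; from sim import *
o,R=st(); p0=o['position'];R0=Ro.from_quat(o['ee_rot'])
L=np.array([.572,-.418,.26]);Rl=Ro.from_matrix(Rzy(np.array([0,0,-1.]),cx)); rv=(R0.inv()*Rl).as_rotvec()
T=[]
for i in range(12):
    a=(i+1)/12; b=min(1,max(0,(i-2)/7)); p=p0+(L-p0)*b; p[2]=p0[2]+(L[2]-p0[2])*min(1,a*2.4)
    T.append((p,R0*Ro.from_rotvec(rv*min(1,a))))
plan(T)
E
```

```text
t 16.23 p [ 0.4313 -0.3554  0.1847] j [-0.06 -0.19  0.75  2.22 -0.14  0.49 -1.62] f [1.  0.9 0.5] f_tool [ 0.2 -1.4 -0.1] tau_tool [-0.24 -0.6  -0.03] grip 0.997 0.0
{"delta_pos": [0.008, -0.004, -0.012], "turn": [0.03, -0.052, -0.164], "fingers": 0}, {"delta_pos": [0.015, -0.008, -0.025], "turn": [0.059, -0.105, -0.328], "fingers": 0}, {"delta_pos": [0.023, -0.012, -0.037], "turn": [0.089, -0.157, -0.492], "fingers": 0}, {"delta_pos": [0.046, -0.024, -0.037], "turn": [0.119, -0.209, -0.656], "fingers": 0}, {"delta_pos": [0.07, -0.036, -0.037], "turn": [0.148, -0.261, -0.82], "fingers": 0}, {"delta_pos": [0.087, -0.044, -0.024], "turn": [0.178, -0.314, -0.984], "fingers": 0}, {"delta_pos": [0.103, -0.051, -0.012], "turn": [0.208, -0.366, -1.148], "fingers": 0}, {"delta_pos": [0.12, -0.059, 0.001], "turn": [0.237, -0.418, -1.312], "fingers": 0}, {"delta_pos": [0.136, -0.066, 0.013], "turn": [0.267, -0.47, -1.476], "fingers": 0}, {"delta_pos": [0.152, -0.074, 0.026], "turn": [0.297, -0.523, -1.64], "fingers": 0}, {"delta_pos": [0.152, -0.074, 0.026], "turn": [0.326, -0.575, -1.804], "fingers": 0}, {"delta_pos": [0.152, -0.074, 0.026], "turn": [0.356, -0.627, -1.967], "fingers": 0}
```

To row units: 0.152 m is 0.19, 0.136 m is 0.17, -1.967 rad is -0.6261.

Call:
move_arm(
  plan=[
    {"delta_pos": [0.01, -0.005, -0.015], "turn": [0.0095, -0.0166, -0.0522], "fingers": 0},
    {"delta_pos": [0.0188, -0.01, -0.0313], "turn": [0.0188, -0.0334, -0.1044], "fingers": 0},
    {"delta_pos": [0.0288, -0.015, -0.0463], "turn": [0.0283, -0.05, -0.1566], "fingers": 0},
    {"delta_pos": [0.0575, -0.03, -0.0463], "turn": [0.0379, -0.0665, -0.2088], "fingers": 0},
    {"delta_pos": [0.0875, -0.045, -0.0463], "turn": [0.0471, -0.0831, -0.261], "fingers": 0},
    {"delta_pos": [0.1088, -0.055, -0.03], "turn": [0.0567, -0.0999, -0.3132], "fingers": 0},
    {"delta_pos": [0.1288, -0.0638, -0.015], "turn": [0.0662, -0.1165, -0.3654], "fingers": 0},
    {"delta_pos": [0.15, -0.0738, 0.0013], "turn": [0.0754, -0.1331, -0.4176], "fingers": 0},
    {"delta_pos": [0.17, -0.0825, 0.0163], "turn": [0.085, -0.1496, -0.4698], "fingers": 0},
    {"delta_pos": [0.19, -0.0925, 0.0325], "turn": [0.0945, -0.1665, -0.522], "fingers": 0},
    {"delta_pos": [0.19, -0.0925, 0.0325], "turn": [0.1038, -0.183, -0.5742], "fingers": 0},
    {"delta_pos": [0.19, -0.0925, 0.0325], "turn": [0.1133, -0.1996, -0.6261], "fingers": 0},
  ],
)

```text
clock: 17.73
position: [0.5726, -0.4186, 0.2591]
ee_rot: [0.831, 0.556, -0.0, -0.0]
ft_force: [0.3, -0.7, -0.1]
grip_width: 0.999
grasp_force: 0.0
```

```bash
cat > lookl.py <<'E'
from h import *
o,R=st(); c=cam('wrist'); save(c,'w3.png'); P=pts(c);h,s,v=cv2.split(cv2.cvtColor(c['color'],cv2.COLOR_RGB2HSV))
b=(h>100)&(h<130)&(s>120)&(c['range_z']>0)&(np.abs(P[...,2]-.138)<.006)
k,l,st_,ce=cv2.connectedComponentsWithStats(b.astype(np.uint8)); i=1+np.argmax(st_[1:,4]); W=P[l==i]
print(st_[i],'lid world',cv2.minAreaRect((W[:,:2]*1000).astype(np.float32)),np.median(W[:,2]))
T=(W-o['position'])@R; r=cv2.minAreaRect((T[:,:2]*1000).astype(np.float32));print('tool mm',r)
print('tool z tilt',R[:,2].round(4),'tool y yaw',np.rad2deg(np.arctan2(R[1,1],R[0,1])))
E
python3 lookl.py
```

```text
t 17.73 p [ 0.5726 -0.4186  0.2591] j [ 0.05  0.64  0.87  1.21 -0.47  1.49  0.46] f [ 0.3 -0.7 -0.1] f_tool [-0.5  0.6  0.1] tau_tool [-0.03 -0.    0.  ] grip 0.999 0.0
[ 281  156   70   68 4546] lid world ((572.61279296875, -417.9205627441406), (56.799400329589844, 56.38413619995117), 69.13331604003906) 0.13890590864632926
tool mm ((0.6803836822509766, -0.1356678009033203), (56.38380432128906, 56.7989616394043), 88.432861328125)
tool z tilt [-6.e-04 -4.e-04 -1.e+00] tool y yaw -22.433777829100094
```

To row units: 0.149 m is 0.1863, 0.05 m is 0.0625, -0.01 rad is -0.0032.

Call:
move_arm(
  plan=[
    {"delta_pos": [0.0013, 0, 0.0625], "turn": [0, 0, -0.0032], "fingers": 0},
    {"delta_pos": [0.0013, 0, 0.1188], "turn": [0, 0, -0.0032], "fingers": 0},
    {"delta_pos": [0.0013, 0, 0.1625], "turn": [0, 0, -0.0032], "fingers": 0},
    {"delta_pos": [0.0013, 0, 0.1863], "turn": [0, 0, -0.0032], "fingers": 0},
    {"delta_pos": [0.0013, 0, 0.1863], "turn": [0, 0, -0.0032], "fingers": 0},
    {"delta_pos": [0.0013, 0, 0.1863], "turn": [0, 0, -0.0032], "fingers": 1},
    {"delta_pos": [0.0013, 0, 0.1863], "turn": [0, 0, -0.0032], "fingers": 1},
    {"delta_pos": [0.0013, 0, 0.1863], "turn": [0, 0, -0.0032], "fingers": 1},
    {"delta_pos": [0.0013, 0, 0.1863], "turn": [0, 0, -0.0032], "fingers": 1},
    {"delta_pos": [0.0013, 0, 0.1863], "turn": [0, 0, -0.0032], "fingers": 1},
  ],
  force=80,
)

```text
clock: 19.02
position: [0.5734, -0.4179, 0.1128]
ee_rot: [0.83, 0.558, 0.001, 0.001]
ft_force: [-3.0, 1.9, 6.2]
grip_width: 0.644
grasp_force: 85.6
```

```bash
python3 -c "
from h import *
st()"
```

```text
t 19.02 p [ 0.5734 -0.4179  0.1128] j [ 0.05  0.73  0.8   1.39 -0.54  1.24  0.51] f [-3.   1.9  6.2] f_tool [ 0.6 -3.4 -6.3] tau_tool [0.72 0.18 0.01] grip 0.644 85.6
```

Call:
move_arm(
  plan=[
    {"delta_pos": [0, 0, -0.005], "turn": [0, 0, 0], "fingers": 1},
    {"delta_pos": [0, 0, -0.01], "turn": [0, 0, 0], "fingers": 1},
    {"delta_pos": [0, 0, -0.015], "turn": [0, 0, 0], "fingers": 1},
    {"delta_pos": [0, 0, -0.02], "turn": [0, 0, 0], "fingers": 1},
  ],
)

```text
clock: 19.52
position: [0.573, -0.4171, 0.1263]
ee_rot: [0.83, 0.558, 0.001, -0.0]
ft_force: [2.5, -3.5, -15.9]
grip_width: 0.641
grasp_force: 87.4
```

```bash
python3 - <<'E'
from h import *
st()
c=cam('side');save(c,'side3.png',(240,100,360,220),5)
E
```

```text
t 19.52 p [ 0.573  -0.4171  0.1263] j [ 0.05  0.72  0.81  1.38 -0.53  1.26  0.51] f [  2.5  -3.5 -15.9] f_tool [-2.3  3.7 15.9] tau_tool [-0.97 -0.52  0.05] grip 0.641 87.4
```

View pics/side3.png

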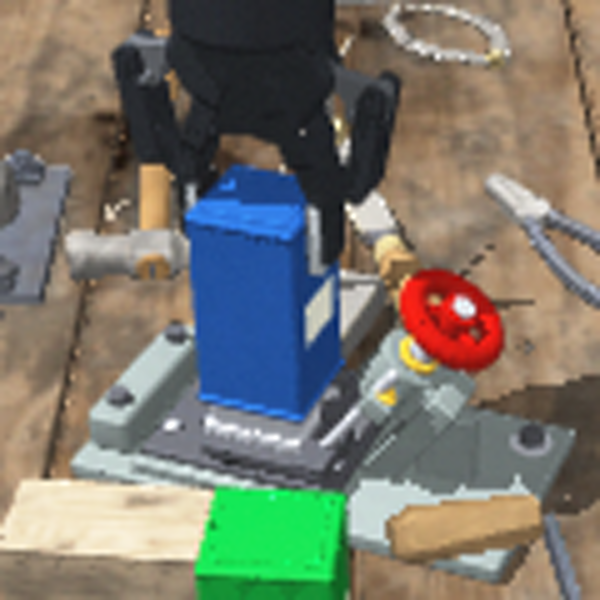

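The lid is rising off its collar at (255,415) while the foot stays on the bed under the fork. The pull is about 16 N.

To row units: -0.17 m is -0.2125, -0.152 m is -0.19.

Call:
move_arm(
  plan=[
    {"delta_pos": [0, 0, -0.0113], "turn": [0, 0, 0], "fingers": 1},
    {"delta_pos": [0, 0, -0.0225], "turn": [0, 0, 0], "fingers": 1},
    {"delta_pos": [0, 0, -0.0338], "turn": [0, 0, 0], "fingers": 1},
    {"delta_pos": [0, 0, -0.045], "turn": [0, 0, 0], "fingers": 1},
    {"delta_pos": [0, 0, -0.0575], "turn": [0, 0, 0], "fingers": 1},
    {"delta_pos": [0, 0, -0.0725], "turn": [0, 0, 0], "fingers": 1},
    {"delta_pos": [0, 0, -0.0925], "turn": [0, 0, 0], "fingers": 1},
    {"delta_pos": [0, 0, -0.115], "turn": [0, 0, 0], "fingers": 1},
    {"delta_pos": [0, 0, -0.14], "turn": [0, 0, 0], "fingers": 1},
    {"delta_pos": [0, 0, -0.165], "turn": [0, 0, 0], "fingers": 1},
    {"delta_pos": [0, 0, -0.19], "turn": [0, 0, 0], "fingers": 1},
    {"delta_pos": [0, 0, -0.2125], "turn": [0, 0, 0], "fingers": 1},
  ],
)

```text
clock: 21.08
position: [0.5729, -0.4175, 0.2982]
ee_rot: [0.83, 0.558, 0.001, 0.001]
ft_force: [-0.4, -0.6, -1.6]
grip_width: 0.644
grasp_force: 90.6
```

```bash
python3 - <<'E'
from h import *; from sim import *
o,R=st()
c=cam('top'); P=pts(c); np.savez('c.npz',**{k:v for k,v in c.items() if k!='obs'})
s=cv2.cvtColor(c['color'],cv2.COLOR_RGB2HSV)[...,1]
d=(c['range_z']>0)&(np.hypot(P[...,0]-.57,P[...,1]+.06)<.06)&(c['color'].max(-1)<110)&(s<90)
for a,b in ((.085,.12),(.03,.08),(.003,.02)):
    m=d&(P[...,2]>a)&(P[...,2]<b);print('bolt',a,m.sum(),P[m].mean(0) if m.any() else '')
f=(c['range_z']>0)&(np.abs(P[...,2]-.003)<.004)&(c['color'].min(-1)>140)&(P[...,0]>.5)&(P[...,0]<.7)&(abs(P[...,1]+.015)<.13)
print('floor',np.percentile(P[f],[1,99],axis=0).round(3).tolist())
# path
p0=o['position'];R0=Ro.from_quat(o['ee_rot']);Rt_=Ro.from_matrix(Rzy(np.array([0,0,-1.]),np.array([1.,0,0])))
T=np.array([.61,.04,p0[2]]);rv=(R0.inv()*Rt_).as_rotvec()
plan([(p0+(T-p0)*a,R0*Ro.from_rotvec(rv*a)) for a in np.linspace(.1,1,10)])
print(go(o['joint_pos'],T,Rt_))
E
```

```text
t 21.07 p [ 0.5729 -0.4175  0.2982] j [ 0.07  0.62  0.87  1.14 -0.47  1.56  0.45] f [-0.4 -0.6 -1.6] f_tool [-0.7 -0.2  1.6] tau_tool [-0.02  0.03 -0.01] grip 0.644 90.6
bolt 0.085 12 [ 0.57078401 -0.04911975  0.0920547 ]
bolt 0.03 12 [ 0.57252637 -0.05101402  0.07011353]
bolt 0.003 0 
floor [[0.557, -0.098, -0.001], [0.664, 0.09, 0.006]]
{"delta_pos": [0.044, -0.014, 0.002], "turn": [0.003, 0.001, -0.039], "fingers": 0}, {"delta_pos": [0.088, -0.028, 0.002], "turn": [0.003, 0.001, -0.077], "fingers": 0}, {"delta_pos": [0.132, -0.042, 0.002], "turn": [0.003, 0.001, -0.116], "fingers": 0}, {"delta_pos": [0.175, -0.056, 0.002], "turn": [0.004, 0.001, -0.155], "fingers": 0}, {"delta_pos": [0.219, -0.07, 0.002], "turn": [0.004, 0.001, -0.193], "fingers": 0}, {"delta_pos": [0.263, -0.083, 0.002], "turn": [0.004, 0.001, -0.232], "fingers": 0}, {"delta_pos": [0.307, -0.097, 0.002], "turn": [0.004, 0.001, -0.271], "fingers": 0}, {"delta_pos": [0.35, -0.111, 0.002], "turn": [0.004, 0.001, -0.31], "fingers": 0}, {"delta_pos": [0.394, -0.125, 0.002], "turn": [0.005, 0.001, -0.348], "fingers": 0}, {"delta_pos": [0.438, -0.139, 0.002], "turn": [0.005, 0.001, -0.387], "fingers": 0}
(array([-0.71843055,  0.34200034,  0.75554762,  1.42537511, -0.23335878,
        1.46558272,  0.04202968]), np.float64(0.00022013162462081987))
```

To row units: 0.438 m is 0.5475, 0.43 m is 0.5375, -0.387 rad is -0.1232.

Call:
move_arm(
  plan=[
    {"delta_pos": [0.025, -0.0075, 0], "turn": [0.0003, 0, -0.0064], "fingers": 1},
    {"delta_pos": [0.075, -0.025, 0], "turn": [0.001, 0, -0.0159], "fingers": 1},
    {"delta_pos": [0.1375, -0.0438, 0], "turn": [0.001, 0, -0.0318], "fingers": 1},
    {"delta_pos": [0.2, -0.0625, 0], "turn": [0.001, 0, -0.0446], "fingers": 1},
    {"delta_pos": [0.2625, -0.0838, 0], "turn": [0.0013, 0, -0.0589], "fingers": 1},
    {"delta_pos": [0.325, -0.1038, 0], "turn": [0.0013, 0, -0.0732], "fingers": 1},
    {"delta_pos": [0.3875, -0.1225, 0], "turn": [0.0013, 0, -0.0875], "fingers": 1},
    {"delta_pos": [0.45, -0.1425, 0], "turn": [0.0013, 0, -0.1019], "fingers": 1},
    {"delta_pos": [0.5, -0.1588, 0], "turn": [0.0016, 0, -0.113], "fingers": 1},
    {"delta_pos": [0.5375, -0.17, 0], "turn": [0.0016, 0, -0.1232], "fingers": 1},
    {"delta_pos": [0.5475, -0.1738, 0], "turn": [0.0016, 0, -0.1232], "fingers": 1},
    {"delta_pos": [0.5475, -0.1738, 0], "turn": [0.0016, 0, -0.1232], "fingers": 1},
  ],
)

```text
clock: 22.62
position: [0.6095, 0.0399, 0.2969]
ee_rot: [0.708, 0.707, -0.001, -0.001]
ft_force: [-0.3, -0.7, -1.8]
grip_width: 0.645
grasp_force: 90.5
```

```bash
python3 - <<'E'
from h import *
o,R=st(); print(R.round(4))
c=cam('side');P=pts(c);h,s,v=cv2.split(cv2.cvtColor(c['color'],cv2.COLOR_RGB2HSV))
b=(h>100)&(h<130)&(s>120)&(c['range_z']>0)&(np.hypot(P[...,0]-.61,P[...,1]-.04)<.06)
print('lid z',np.percentile(P[b][:,2],[.5,1,99.5]),P[b].min(0),P[b].max(0))
save(c,'side4.png',(180,90,420,400),1.9)
E
```

```text
t 22.62 p [0.6095 0.0399 0.2969] j [-0.73  0.34  0.78  1.45 -0.24  1.46  0.04] f [-0.3 -0.7 -1.8] f_tool [-0.7 -0.3  1.8] tau_tool [ 0.05 -0.07  0.06] grip 0.645 90.5
[[ 1.1e-03  1.0e+00 -2.9e-03]
 [ 1.0e+00 -1.1e-03  7.0e-04]
 [ 7.0e-04 -2.9e-03 -1.0e+00]]
lid z [0.21828244 0.2189016  0.32494029] [0.5795836  0.01113227 0.21693415] [0.63812667 0.06988192 0.35343113]
```

View pics/side4.png

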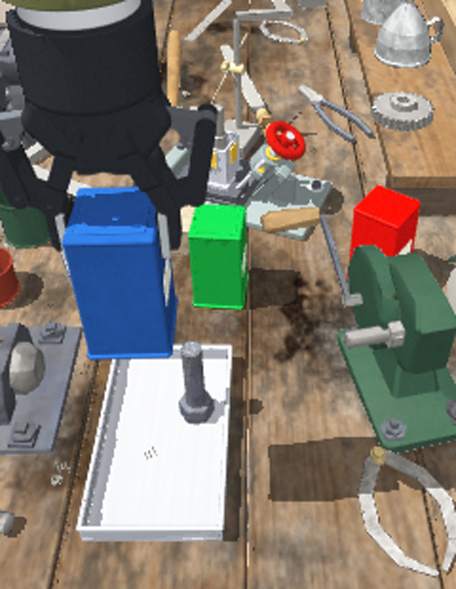

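The lid hangs straight with its bottom at about 0.217. The tray is below it, the bolt is at (193,380), and the tin with its shaft stays on the clamp.

To row units: 0.207 m is 0.2588, 0.202 m is 0.2525.

Call:
move_arm(
  plan=[
    {"delta_pos": [0, 0, 0.05], "turn": [0, 0, 0], "fingers": 1},
    {"delta_pos": [0, 0, 0.1063], "turn": [0, 0, 0], "fingers": 1},
    {"delta_pos": [0, 0, 0.1625], "turn": [0, 0, 0], "fingers": 1},
    {"delta_pos": [0, 0, 0.2063], "turn": [0, 0, 0], "fingers": 1},
    {"delta_pos": [0, 0, 0.2375], "turn": [0, 0, 0], "fingers": 1},
    {"delta_pos": [0, 0, 0.2525], "turn": [0, 0, 0], "fingers": 1},
    {"delta_pos": [0, 0, 0.2588], "turn": [0, 0, 0], "fingers": 1},
    {"delta_pos": [0, 0, 0.2588], "turn": [0, 0, 0], "fingers": 1},
  ],
)

```text
clock: 23.68
position: [0.6093, 0.0405, 0.0906]
ee_rot: [0.707, 0.707, -0.0, -0.001]
ft_force: [0.2, -0.7, -1.3]
grip_width: 0.647
grasp_force: 90.8
```

```bash
python3 - <<'E'
from h import *
o,R=st(); print(R[:,2].round(4))
E
```

```text
t 23.68 p [0.6093 0.0405 0.0906] j [-0.68  0.51  0.7   1.7  -0.36  1.07  0.13] f [ 0.2 -0.7 -1.3] f_tool [-0.7  0.2  1.3] tau_tool [-0.06 -0.01 -0.  ] grip 0.647 90.8
[-0.0019  0.0014 -1.    ]
```

To row units: 0.004 m is 0.005, 0.003 m is 0.0038.

Call:
move_arm(
  plan=[
    {"delta_pos": [0, 0, 0.0025], "turn": [0, 0, 0], "fingers": 1},
    {"delta_pos": [0, 0, 0.0038], "turn": [0, 0, 0], "fingers": 1},
    {"delta_pos": [0, 0, 0.005], "turn": [0, 0, 0], "fingers": 1},
  ],
)

```text
clock: 24.05
position: [0.609, 0.0411, 0.0862]
ee_rot: [0.707, 0.707, -0.0, -0.001]
ft_force: [-0.7, 0.3, -0.4]
grip_width: 0.645
grasp_force: 90.8
```

Not in contact yet, so I creep down in 1 mm steps.

To row units: 0.0015 m is 0.0019, 0.001 m is 0.0013.

Call:
move_arm(
  plan=[
    {"delta_pos": [0, 0, 0.0013], "turn": [0, 0, 0], "fingers": 1},
    {"delta_pos": [0, 0, 0.0019], "turn": [0, 0, 0], "fingers": 1},
  ],
)

```text
clock: 24.3
position: [0.6091, 0.0411, 0.0859]
ee_rot: [0.707, 0.707, -0.0, -0.002]
ft_force: [-7.7, 0.5, 17.6]
grip_width: 0.645
grasp_force: 92.6
```

To row units: 0.0007 m is 0.0009.

Call:
move_arm(
  plan=[
    {"delta_pos": [0, 0, 0.0009], "turn": [0, 0, 0], "fingers": 1},
    {"delta_pos": [0, 0, 0.0009], "turn": [0, 0, 0], "fingers": 1},
  ],
)

```text
clock: 24.55
position: [0.6091, 0.0411, 0.0859]
ee_rot: [0.707, 0.707, 0.0, -0.002]
ft_force: [-10.1, 1.0, 21.0]
grip_width: 0.648
grasp_force: 93.4
```

To row units: -0.2 m is -0.25, -0.14 m is -0.175.

Call:
move_arm(
  plan=[
    {"delta_pos": [0, 0, -0.0013], "turn": [0, 0, 0], "fingers": 1},
    {"delta_pos": [0, 0, -0.0013], "turn": [0, 0, 0], "fingers": 0},
    {"delta_pos": [0, 0, -0.0013], "turn": [0, 0, 0], "fingers": 0},
    {"delta_pos": [0, 0, -0.0013], "turn": [0, 0, 0], "fingers": 0},
    {"delta_pos": [0, 0, -0.0013], "turn": [0, 0, 0], "fingers": 0},
    {"delta_pos": [0, 0, -0.0375], "turn": [0, 0, 0], "fingers": 0},
    {"delta_pos": [0, 0, -0.1], "turn": [0, 0, 0], "fingers": 0},
    {"delta_pos": [0, 0, -0.175], "turn": [0, 0, 0], "fingers": 0},
    {"delta_pos": [0, 0, -0.25], "turn": [0, 0, 0], "fingers": 0},
  ],
  force=40,
)

```text
clock: 25.68
position: [0.6091, 0.0406, 0.2857]
ee_rot: [0.707, 0.707, -0.0, -0.002]
ft_force: [1.3, 0.8, -0.4]
grip_width: 0.996
grasp_force: 0.0
```

```bash
python3 - <<'E'
from h import *; from sim import *
o,R=st()
c=cam('side');P=pts(c);h,s,v=cv2.split(cv2.cvtColor(c['color'],cv2.COLOR_RGB2HSV))
b=(h>100)&(h<130)&(s>120)&(c['range_z']>0)&(np.hypot(P[...,0]-.61,P[...,1]-.04)<.06)
t=b&(P[...,2]>.1);Q=P[t];print('lid',P[b].min(0),P[b].max(0),'n',t.sum())
Q=Q[Q[:,2]>np.percentile(Q[:,2],50)];A=np.c_[Q[:,:2],np.ones(len(Q))];print('top plane slope',np.linalg.lstsq(A,Q[:,2],rcond=None)[0])
# route for the back-off
q=o['joint_pos'];R0=Ro.from_quat(o['ee_rot']);p0=o['position']
for t_ in (.4,.9,1.2,1.5):
    x1=w+np.array([0,0,-.009])+.12*ax
    k,n=go(q,x1+[0.05,0.02,.06],Rt(t_));k,n=go(k,x1,Rt(t_));print(t_,'pre',k.round(2),round(n,3))
    k,n=go(k,w-.02*ax,Rt(t_));print('grip',k.round(2),round(n,3))
    for a in (-.7,-1.4,-2.1,-2.8): k,n=go(k,w-(.02+.0032*a)*ax,Rt(t_+a))
    print('off',k.round(2),n)
E
```

```text
t 25.68 p [0.6091 0.0406 0.2857] j [-0.74  0.34  0.78  1.47 -0.24  1.43  0.04] f [ 1.3  0.8 -0.4] f_tool [0.8 1.3 0.4] tau_tool [-0.09  0.03 -0.  ] grip 0.996 0.0
lid [0.57899044 0.01227353 0.00563813] [0.63730024 0.07025588 0.11587989] n 1282
top plane slope [-0.00139081  0.00106622  0.11368624]
0.4 pre [-0.43 -0.46  1.02  2.24  0.37  0.58 -0.38] 0.0
grip [-1.04 -0.22  1.34  2.26 -0.09  0.28  0.04] 0.742
off [ 1.04  0.11 -0.32  2.18 -0.61  0.35  2.6 ] 0.6726862821517842
0.9 pre [-0.37 -0.42  0.99  2.24  0.28  0.57 -0.8 ] 0.0
grip [-1.   -0.08  1.34  2.28 -0.6   0.32  0.01] 0.8
off [ 1.06  0.11 -0.34  2.18 -0.61  0.35  2.6 ] 0.1716066139573286
1.2 pre [-0.33 -0.4   0.96  2.24  0.22  0.56 -1.05] 0.0
grip [-0.39  0.33  1.23  2.19 -1.22  0.57  0.13] 0.0
off [ 0.48  0.11  0.26  2.18 -0.76  0.38  2.6 ] 0.0009993260287986178
1.5 pre [-0.29 -0.37  0.93  2.24  0.16  0.55 -1.3 ] 0.0
grip [-0.39  0.33  1.23  2.19 -1.22  0.57 -0.17] 0.0
off [-0.07  0.15  0.84  2.19 -0.93  0.44  2.43] 5.060920483700869e-05
```

```bash
python3 - <<'E'
from h import *; from sim import *
o,R=st()
for a1 in (.5,.8,1.1):
    q,n=go(o['joint_pos'],*rad(.07,.45,.4))
    for a in np.linspace(.07,a1,4): q,n=go(q,*rad(a,.45,.4))
    print(a1,q.round(2),end=' ')
    q,n=go(q,*rad(a1,.8,.3));print(q.round(2))
    for a in np.linspace(a1,-.66,6): q,n=go(q,*rad(a,.8,.3))
    print(' swept',q.round(2))
    for t_ in (.9,1.4):
        k,n=go(q,w-.12*-ax,Rt(t_));print(t_,'pre',k.round(2),round(n,3))
        k,n=go(k,w-.02*ax,Rt(t_));print('grip',k.round(2),round(n,3))
        for a in (-.7,-1.4,-2.1,-2.8): k,n=go(k,w-(.02+.0032*a)*ax,Rt(t_+a))
        print('off',k.round(2),n)
a1=.8
p0=o['position']
plan([(p0+(rad(.07,.45,.4)[0]-p0)*a,rad(.07*a,1,1)[1]) for a in (.33,.66,1)]+[rad(a,.45,.4) for a in np.linspace(.2,.8,5)]+[rad(.8,r,z) for r,z in ((.5,.385),(.56,.37),(.62,.35),(.68,.335))])
E
```

```text
t 25.73 p [0.6117 0.0401 0.2941] j [-0.74  0.34  0.78  1.46 -0.24  1.44  0.04] f [ 1.8 -0.   7.6] f_tool [ 0.   1.8 -7.6] tau_tool [-0.14 -0.    0.02] grip 0.996 0.0
0.5 [-1.12 -0.12  0.5   1.63  0.06  1.62 -0.12] [-0.76  0.81  0.5   0.69 -0.36  1.7   0.06]
 swept [ 0.33  0.84  0.72  0.69 -0.52  1.72  0.12]
0.9 pre [-0.05 -0.3   0.74  2.23 -0.05  0.57 -0.52] 0.0
grip [-0.16  0.21  0.95  2.18 -1.05  0.46  0.32] 0.0
off [ 1.38  0.13 -0.67  2.18 -0.48  0.33  2.6 ] 0.06420570714436022
1.4 pre [-0.03 -0.3   0.73  2.23 -0.06  0.57 -1.01] 0.0
grip [-0.14  0.2   0.93  2.18 -1.04  0.46 -0.19] 0.0
off [ 0.17  0.12  0.59  2.19 -0.85  0.41  2.47] 0.00023874875580417256
0.8 [-1.26 -0.11  0.35  1.63  0.04  1.62 -0.1 ] [-1.01  0.79  0.36  0.69 -0.25  1.69  0.03]
 swept [ 0.35  0.83  0.66  0.69 -0.47  1.72  0.1 ]
0.9 pre [ 0.02 -0.28  0.69  2.23 -0.1   0.57 -0.47] 0.0
grip [-0.07  0.19  0.85  2.18 -1.    0.44  0.29] 0.0
off [ 1.49  0.15 -0.79  2.18 -0.41  0.32  2.6 ] 0.004447556812178935
1.4 pre [ 0.03 -0.28  0.68  2.23 -0.11  0.57 -0.97] 0.0
grip [-0.05  0.18  0.83  2.18 -0.99  0.44 -0.22] 0.0
off 
[... 899 characters left out ...]
], "fingers": 0}, {"delta_pos": [0.114, -0.188, -0.107], "turn": [0.007, -0.002, -0.351], "fingers": 0}, {"delta_pos": [0.176, -0.216, -0.107], "turn": [0.008, -0.002, -0.501], "fingers": 0}, {"delta_pos": [0.232, -0.253, -0.107], "turn": [0.008, -0.001, -0.651], "fingers": 0}, {"delta_pos": [0.283, -0.298, -0.107], "turn": [0.008, -0.0, -0.801], "fingers": 0}, {"delta_pos": [0.319, -0.263, -0.092], "turn": [0.008, -0.0, -0.801], "fingers": 0}, {"delta_pos": [0.362, -0.221, -0.076], "turn": [0.008, -0.0, -0.801], "fingers": 0}, {"delta_pos": [0.405, -0.18, -0.056], "turn": [0.008, -0.0, -0.801], "fingers": 0}, {"delta_pos": [0.448, -0.138, -0.04], "turn": [0.008, -0.0, -0.801], "fingers": 0}
```

To row units: 0.448 m is 0.56, -0.25 m is -0.3125, -0.801 rad is -0.255.

Call:
move_arm(
  plan=[
    {"delta_pos": [-0.0038, -0.0663, -0.0375], "turn": [0.0013, -0.001, -0.0076], "fingers": 0},
    {"delta_pos": [-0.0075, -0.1338, -0.0813], "turn": [0.0013, -0.001, -0.015], "fingers": 0},
    {"delta_pos": [-0.01, -0.2, -0.125], "turn": [0.0013, -0.001, -0.0226], "fingers": 0},
    {"delta_pos": [0.0625, -0.2125, -0.1313], "turn": [0.0013, -0.001, -0.064], "fingers": 0},
    {"delta_pos": [0.1375, -0.235, -0.1313], "turn": [0.0013, -0.0006, -0.1117], "fingers": 0},
    {"delta_pos": [0.2125, -0.2675, -0.1313], "turn": [0.0013, -0.0006, -0.1595], "fingers": 0},
    {"delta_pos": [0.2813, -0.3125, -0.1313], "turn": [0.0013, -0.0003, -0.2072], "fingers": 0},
    {"delta_pos": [0.3438, -0.3688, -0.1313], "turn": [0.0013, 0, -0.255], "fingers": 0},
    {"delta_pos": [0.3988, -0.3288, -0.115], "turn": [0.0013, 0, -0.255], "fingers": 0},
    {"delta_pos": [0.4525, -0.2763, -0.095], "turn": [0.0013, 0, -0.255], "fingers": 0},
    {"delta_pos": [0.5063, -0.225, -0.07], "turn": [0.0013, 0, -0.255], "fingers": 0},
    {"delta_pos": [0.56, -0.1725, -0.05], "turn": [0.0013, 0, -0.255], "fingers": 0},
  ],
)

```text
clock: 27.22
position: [0.4726, 0.4903, 0.3238]
ee_rot: [0.375, 0.927, -0.001, -0.003]
ft_force: [-0.2, 1.1, 2.3]
grip_width: 0.998
grasp_force: 0.0
```

```bash
python3 - <<'E'
from h import *; from sim import *
o,R=st()
plan([rad(.8,.74,.32),rad(.8,.8,.3)]+[rad(a,.8,.3) for a in np.linspace(.725,.05,10)])
E
```

```text
t 27.23 p [0.4726 0.4903 0.3238] j [-1.18  0.46  0.48  1.17 -0.21  1.56  0.06] f [-0.2  1.1  2.3] f_tool [ 1.   0.7 -2.3] tau_tool [ 0.01  0.01 -0.02] grip 0.998 0.0
{"delta_pos": [-0.003, 0.059, 0.004], "turn": [-0.005, -0.005, 0.002], "fingers": 0}, {"delta_pos": [-0.003, 0.119, 0.023], "turn": [-0.005, -0.005, 0.002], "fingers": 0}, {"delta_pos": [-0.063, 0.117, 0.023], "turn": [-0.005, -0.004, 0.077], "fingers": 0}, {"delta_pos": [-0.122, 0.11, 0.023], "turn": [-0.005, -0.004, 0.152], "fingers": 0}, {"delta_pos": [-0.181, 0.099, 0.023], "turn": [-0.005, -0.004, 0.227], "fingers": 0}, {"delta_pos": [-0.239, 0.083, 0.022], "turn": [-0.005, -0.004, 0.302], "fingers": 0}, {"delta_pos": [-0.296, 0.063, 0.022], "turn": [-0.005, -0.004, 0.377], "fingers": 0}, {"delta_pos": [-0.351, 0.039, 0.022], "turn": [-0.005, -0.003, 0.452], "fingers": 0}, {"delta_pos": [-0.404, 0.011, 0.022], "turn": [-0.006, -0.003, 0.527], "fingers": 0}, {"delta_pos": [-0.454, -0.021, 0.022], "turn": [-0.006, -0.003, 0.602], "fingers": 0}, {"delta_pos": [-0.502, -0.057, 0.022], "turn": [-0.006, -0.003, 0.677], "fingers": 0}, {"delta_pos": [-0.548, -0.097, 0.022], "turn": [-0.006, -0.003, 0.752], "fingers": 0}
```

To row units: -0.548 m is -0.685, -0.502 m is -0.6275, 0.752 rad is 0.2394.

Call:
move_arm(
  plan=[
    {"delta_pos": [-0.0038, 0.0738, 0.005], "turn": [-0.0016, -0.0016, 0.0006], "fingers": 0},
    {"delta_pos": [-0.0038, 0.1488, 0.0288], "turn": [-0.0016, -0.0016, 0.0006], "fingers": 0},
    {"delta_pos": [-0.0788, 0.1463, 0.0288], "turn": [-0.0016, -0.0013, 0.0245], "fingers": 0},
    {"delta_pos": [-0.1525, 0.1375, 0.0288], "turn": [-0.0016, -0.0013, 0.0484], "fingers": 0},
    {"delta_pos": [-0.2263, 0.1238, 0.0288], "turn": [-0.0016, -0.0013, 0.0723], "fingers": 0},
    {"delta_pos": [-0.2988, 0.1038, 0.0275], "turn": [-0.0016, -0.0013, 0.0961], "fingers": 0},
    {"delta_pos": [-0.37, 0.0788, 0.0275], "turn": [-0.0016, -0.0013, 0.12], "fingers": 0},
    {"delta_pos": [-0.4388, 0.0488, 0.0275], "turn": [-0.0016, -0.001, 0.1439], "fingers": 0},
    {"delta_pos": [-0.505, 0.0138, 0.0275], "turn": [-0.0019, -0.001, 0.1677], "fingers": 0},
    {"delta_pos": [-0.5675, -0.0263, 0.0275], "turn": [-0.0019, -0.001, 0.1916], "fingers": 0},
    {"delta_pos": [-0.6275, -0.0713, 0.0275], "turn": [-0.0019, -0.001, 0.2155], "fingers": 0},
    {"delta_pos": [-0.685, -0.1213, 0.0275], "turn": [-0.0019, -0.001, 0.2394], "fingers": 0},
  ],
)

```text
clock: 28.72
position: [0.7976, 0.0357, 0.3001]
ee_rot: [0.69, 0.723, -0.0, 0.0]
ft_force: [0.6, 0.1, -1.2]
grip_width: 1.0
grasp_force: 0.0
```

```bash
python3 - <<'E'
from h import *; from sim import *
o,R=st()
plan([rad(a,.8,.3) for a in np.linspace(-.03,-.6,8)])
E
```

```text
t 28.73 p [0.7976 0.0357 0.3001] j [-0.34  0.81  0.61  0.73 -0.43  1.68  0.11] f [ 0.6  0.1 -1.2] f_tool [0.1 0.6 1.2] tau_tool [-0.04 -0.07 -0.  ] grip 1.0 0.0
{"delta_pos": [-0.06, -0.001, 0.0], "turn": [-0.0, 0.0, 0.077], "fingers": 0}, {"delta_pos": [-0.124, -0.008, 0.0], "turn": [-0.0, 0.0, 0.158], "fingers": 0}, {"delta_pos": [-0.188, -0.021, 0.0], "turn": [-0.0, 0.0, 0.239], "fingers": 0}, {"delta_pos": [-0.251, -0.039, 0.0], "turn": [-0.0, 0.0, 0.321], "fingers": 0}, {"delta_pos": [-0.312, -0.062, 0.0], "turn": [-0.0, 0.0, 0.402], "fingers": 0}, {"delta_pos": [-0.371, -0.09, 0.0], "turn": [-0.0, 0.0, 0.484], "fingers": 0}, {"delta_pos": [-0.427, -0.123, 0.0], "turn": [-0.0, 0.0, 0.565], "fingers": 0}, {"delta_pos": [-0.481, -0.16, 0.0], "turn": [-0.0, 0.0, 0.647], "fingers": 0}
```

To row units: -0.475 m is -0.5938, -0.158 m is -0.1975, 0.647 rad is 0.2059.

Call:
move_arm(
  plan=[
    {"delta_pos": [-0.075, -0.0013, 0], "turn": [0, 0, 0.0245], "fingers": 0},
    {"delta_pos": [-0.15, -0.01, 0], "turn": [0, 0, 0.0503], "fingers": 0},
    {"delta_pos": [-0.225, -0.0263, 0], "turn": [0, 0, 0.0761], "fingers": 0},
    {"delta_pos": [-0.3, -0.0488, 0], "turn": [0, 0, 0.1022], "fingers": 0},
    {"delta_pos": [-0.375, -0.0775, 0], "turn": [0, 0, 0.128], "fingers": 0},
    {"delta_pos": [-0.45, -0.1125, 0], "turn": [0, 0, 0.1541], "fingers": 0},
    {"delta_pos": [-0.525, -0.1538, 0], "turn": [0, 0, 0.1798], "fingers": 0},
    {"delta_pos": [-0.5938, -0.1975, 0], "turn": [0, 0, 0.2059], "fingers": 0},
  ],
)

```text
clock: 29.72
position: [0.6688, -0.4339, 0.3004]
ee_rot: [0.885, 0.466, -0.0, 0.0]
ft_force: [0.7, 0.1, 0.7]
grip_width: 0.996
grasp_force: 0.0
```

```bash
python3 - <<'E'
from h import *; from sim import *
o,R=st()
p0=o['position'];R0=Ro.from_quat(o['ee_rot'])
w2=np.array([.4825,-.3805,.103])
for t_ in (1.4,1.8):
    q,n=go(o['joint_pos'],w2+.12*ax,Rt(t_));print(t_,q.round(2),n)
    k,n=go(q,w2-.008*ax,Rt(t_));print('grip',k.round(2),round(n,3))
    for a in (-.7,-1.4,-2.1,-2.8): k,n=go(k,w2-(.008+.0032*a)*ax,Rt(t_+a))
    print('off',k.round(2),n)
p1,R1=w2+.12*ax,Rt(1.7); rv=(R0.inv()*R1).as_rotvec()
plan([(np.r_[(p0+(p1-p0)*a)[:2], p0[2]+(p1[2]-p0[2])*a**2.5],R0*Ro.from_rotvec(rv*a)) for a in np.linspace(1/11,1,11)])
E
```

```text
t 29.73 p [ 0.6688 -0.4339  0.3004] j [ 0.24  0.83  0.73  0.75 -0.52  1.69  0.12] f [0.7 0.1 0.7] f_tool [ 0.5  0.6 -0.7] tau_tool [-0.06  0.01  0.01] grip 0.996 0.0
1.4 [-0.09 -0.28  0.79  2.22 -0.07  0.55 -1.  ] 0.0008479055723787143
grip [-0.19  0.21  0.99  2.18 -1.05  0.47 -0.17] 0.0
off [ 0.13  0.12  0.64  2.19 -0.86  0.41  2.48] 0.00024624827518569456
1.8 [-0.08 -0.28  0.78  2.22 -0.08  0.55 -1.4 ] 0.00016514492618474987
grip [-0.18  0.21  0.97  2.18 -1.05  0.47 -0.58] 0.0
off [ 0.14  0.12  0.63  2.19 -0.85  0.41  2.07] 0.00024374019183385915
{"delta_pos": [-0.007, -0.023, 0.0], "turn": [-0.035, 0.05, 0.131], "fingers": 0}, {"delta_pos": [-0.014, -0.046, 0.001], "turn": [-0.071, 0.099, 0.263], "fingers": 0}, {"delta_pos": [-0.021, -0.069, 0.004], "turn": [-0.106, 0.149, 0.394], "fingers": 0}, {"delta_pos": [-0.027, -0.091, 0.008], "turn": [-0.141, 0.199, 0.525], "fingers": 0}, {"delta_pos": [-0.034, -0.114, 0.014], "turn": [-0.177, 0.248, 0.657], "fingers": 0}, {"delta_pos": [-0.041, -0.137, 0.022], "turn": [-0.212, 0.298, 0.788], "fingers": 0}, {"delta_pos": [-0.048, -0.16, 0.032], "turn": [-0.247, 0.347, 0.92], "fingers": 0}, {"delta_pos": [-0.055, -0.183, 0.045], "turn": [-0.282, 0.397, 1.051], "fingers": 0}, {"delta_pos": [-0.062, -0.206, 0.06], "turn": [-0.318, 0.447, 1.182], "fingers": 0}, {"delta_pos": [-0.068, -0.228, 0.078], "turn": [-0.353, 0.496, 1.314], "fingers": 0}, {"delta_pos": [-0.075, -0.251, 0.099], "turn": [-0.388, 0.546, 1.445], "fingers": 0}
```

To row units: -0.251 m is -0.3138, -0.228 m is -0.285, 1.445 rad is 0.46.

Call:
move_arm(
  plan=[
    {"delta_pos": [-0.0088, -0.0288, 0], "turn": [-0.0111, 0.0159, 0.0417], "fingers": 0},
    {"delta_pos": [-0.0175, -0.0575, 0.0013], "turn": [-0.0226, 0.0315, 0.0837], "fingers": 0},
    {"delta_pos": [-0.0263, -0.0863, 0.005], "turn": [-0.0337, 0.0474, 0.1254], "fingers": 0},
    {"delta_pos": [-0.0338, -0.1138, 0.01], "turn": [-0.0449, 0.0633, 0.1671], "fingers": 0},
    {"delta_pos": [-0.0425, -0.1425, 0.0175], "turn": [-0.0563, 0.0789, 0.2091], "fingers": 0},
    {"delta_pos": [-0.0513, -0.1713, 0.0275], "turn": [-0.0675, 0.0949, 0.2508], "fingers": 0},
    {"delta_pos": [-0.06, -0.2, 0.04], "turn": [-0.0786, 0.1105, 0.2928], "fingers": 0},
    {"delta_pos": [-0.0688, -0.2288, 0.0563], "turn": [-0.0898, 0.1264, 0.3345], "fingers": 0},
    {"delta_pos": [-0.0775, -0.2575, 0.075], "turn": [-0.1012, 0.1423, 0.3762], "fingers": 0},
    {"delta_pos": [-0.085, -0.285, 0.0975], "turn": [-0.1124, 0.1579, 0.4183], "fingers": 0},
    {"delta_pos": [-0.0938, -0.3138, 0.1238], "turn": [-0.1235, 0.1738, 0.46], "fingers": 0},
    {"delta_pos": [-0.0938, -0.3138, 0.1238], "turn": [-0.1235, 0.1738, 0.46], "fingers": 0},
  ],
)

```text
clock: 31.22
position: [0.4174, -0.3513, 0.1992]
ee_rot: [0.921, -0.248, 0.297, 0.038]
ft_force: [0.4, -0.5, 0.7]
grip_width: 0.996
grasp_force: 0.0
```

```bash
python3 lookw.py; python3 ang.py
```

```text
t 31.23 p [ 0.4174 -0.3513  0.1992] j [-0.12 -0.29  0.77  2.24  0.07  0.53 -1.46] f [ 0.4 -0.5  0.7] f_tool [ 0.9  0.2 -0.3] tau_tool [-0.11 -0.62 -0.  ] grip 0.996 0.0
((318.98809814453125, 186.27963256835938), (67.4366683959961, 70.45983123779297), 90.24591827392578)
centre tool [0.0053 0.0016 0.1161] axes mm (55.59526824951172, 56.41676330566406) world [ 0.4817 -0.3804  0.1068] axis in tool [-0.003 -0.002 -1.   ]
t 31.27 p [ 0.4191 -0.3526  0.2013] j [-0.12 -0.29  0.77  2.24  0.07  0.53 -1.45] f [ 0.4 -0.2  0.4] f_tool [ 0.6 -0.  -0. ] tau_tool [-0.1  -0.55 -0.02] grip 1.004 0.0
tool angle(+tighten) 1.6983 axis [-0.001 -0.002 -1.   ]
```

```bash
python3 - <<'E'
from h import *
o,R=st()
print(R.T@(np.array([.4851,-.3823,.1002])-o['position']))
E
```

```text
t 31.27 p [ 0.4191 -0.3526  0.2013] j [-0.12 -0.29  0.77  2.24  0.07  0.53 -1.45] f [ 0.4 -0.2  0.4] f_tool [ 0.6 -0.  -0. ] tau_tool [-0.1  -0.55 -0.02] grip 1.004 0.0
[0.0016332  0.00198329 0.12432468]
```

To row units: 0.124 m is 0.155, 0.003 m is 0.0038.

Call:
move_arm(
  plan=[
    {"delta_pos": [0.0025, 0.0025, 0.0375], "turn": [0, 0, 0], "fingers": 0},
    {"delta_pos": [0.0038, 0.0025, 0.075], "turn": [0, 0, 0], "fingers": 0},
    {"delta_pos": [0.0038, 0.0025, 0.1125], "turn": [0, 0, 0], "fingers": 0},
    {"delta_pos": [0.0038, 0.0025, 0.1375], "turn": [0, 0, 0], "fingers": 0},
    {"delta_pos": [0.0038, 0.0025, 0.155], "turn": [0, 0, 0], "fingers": 0},
    {"delta_pos": [0.0038, 0.0025, 0.155], "turn": [0, 0, 0], "fingers": 0},
    {"delta_pos": [0.0038, 0.0025, 0.155], "turn": [0, 0, 0], "fingers": 0},
  ],
)

```text
clock: 32.15
position: [0.487, -0.384, 0.1029]
ee_rot: [0.921, -0.246, 0.298, 0.04]
ft_force: [-0.7, -0.3, -0.3]
grip_width: 1.001
grasp_force: 0.0
```

```bash
python3 ang.py; python3 - <<'E'
from h import *
o=get_obs();R=Ro.from_quat(o['ee_rot']).as_matrix()
print(R.T@(np.array([.4851,-.3823,.1002])-o['position']))
E
```

```text
t 32.15 p [ 0.487  -0.384   0.1029] j [-0.23  0.24  1.    2.18 -1.07  0.43 -0.49] f [-0.7 -0.3 -0.3] f_tool [-0.5  0.6 -0.1] tau_tool [-0.11 -0.67 -0.05] grip 1.001 0.0
tool angle(+tighten) 1.6959 axis [ 0. -0. -1.]
[-0.00357112 -0.00041879  0.00083467]
```

To row units: -0.002 m is -0.0025.

Call:
move_arm(
  plan=[
    {"delta_pos": [-0.0025, 0, 0], "turn": [0, 0, 0], "fingers": 1},
    {"delta_pos": [-0.0025, 0, 0], "turn": [0, 0, 0], "fingers": 1},
    {"delta_pos": [-0.0025, 0, 0], "turn": [0, 0, 0], "fingers": 1},
    {"delta_pos": [-0.0025, 0, 0], "turn": [0, 0, 0], "fingers": 1},
    {"delta_pos": [-0.0025, 0, 0], "turn": [0, 0, 0], "fingers": 1},
  ],
  force=40,
)

```text
clock: 32.78
position: [0.4855, -0.3823, 0.1019]
ee_rot: [0.921, -0.246, 0.299, 0.039]
ft_force: [-10.8, 5.5, 12.4]
grip_width: 0.662
grasp_force: 38.7
```

```bash
python3 ang.py
```

```text
t 32.77 p [ 0.4855 -0.3823  0.1019] j [-0.23  0.24  1.    2.18 -1.07  0.43 -0.48] f [-10.8   5.5  12.4] f_tool [ -2.8  -0.5 -17.1] tau_tool [ 0.08 -1.08 -0.04] grip 0.662 38.7
tool angle(+tighten) 1.6985 axis [ 0.002 -0.003 -1.   ]
```

Now back off by about 2.8 rad, the first 1.8 here.

To row units: -0.0062 m is -0.0078, -0.003 m is -0.0038, -1.8 rad is -0.573.

Call:
move_arm(
  plan=[
    {"delta_pos": [0, 0, -0.0013], "turn": [0, 0, -0.0477], "fingers": 1},
    {"delta_pos": [0, 0, -0.0019], "turn": [0, 0, -0.0955], "fingers": 1},
    {"delta_pos": [0, 0, -0.0025], "turn": [0, 0, -0.1432], "fingers": 1},
    {"delta_pos": [0, 0, -0.0031], "turn": [0, 0, -0.191], "fingers": 1},
    {"delta_pos": [0, 0, -0.0038], "turn": [0, 0, -0.2387], "fingers": 1},
    {"delta_pos": [0, 0, -0.0043], "turn": [0, 0, -0.2865], "fingers": 1},
    {"delta_pos": [0, 0, -0.0049], "turn": [0, 0, -0.3342], "fingers": 1},
    {"delta_pos": [0, 0, -0.0055], "turn": [0, 0, -0.382], "fingers": 1},
    {"delta_pos": [0, 0, -0.006], "turn": [0, 0, -0.4297], "fingers": 1},
    {"delta_pos": [0, 0, -0.0066], "turn": [0, 0, -0.4775], "fingers": 1},
    {"delta_pos": [0, 0, -0.0073], "turn": [0, 0, -0.5252], "fingers": 1},
    {"delta_pos": [0, 0, -0.0078], "turn": [0, 0, -0.573], "fingers": 1},
  ],
)

```text
clock: 34.28
position: [0.4817, -0.3786, 0.1056]
ee_rot: [0.764, 0.571, 0.155, 0.257]
ft_force: [-13.4, 12.3, 10.3]
grip_width: 0.663
grasp_force: 44.1
```

```bash
python3 ang.py
```

```text
t 34.27 p [ 0.4817 -0.3786  0.1056] j [ 0.05  0.15  0.68  2.18 -0.85  0.36  1.14] f [-13.4  12.3  10.3] f_tool [  7.1  -7.4 -18.2] tau_tool [2.26 1.45 0.19] grip 0.663 44.1
tool angle(+tighten) -0.1076 axis [ 0.006 -0.001 -1.   ]
```

To row units: -0.0042 m is -0.0053, -0.001 m is -0.0013, -0.15 rad is -0.0477.

Call:
move_arm(
  plan=[
    {"delta_pos": [0, 0, -0.0013], "turn": [0, 0, -0.0477], "fingers": 1},
    {"delta_pos": [0, 0, -0.002], "turn": [0, 0, -0.0955], "fingers": 1},
    {"delta_pos": [0, 0, -0.0028], "turn": [0, 0, -0.1432], "fingers": 1},
    {"delta_pos": [0, 0, -0.0034], "turn": [0, 0, -0.191], "fingers": 1},
    {"delta_pos": [0, 0, -0.0041], "turn": [0, 0, -0.2387], "fingers": 1},
    {"delta_pos": [0, 0, -0.0048], "turn": [0, 0, -0.2865], "fingers": 1},
    {"delta_pos": [0, 0, -0.0053], "turn": [0, 0, -0.3342], "fingers": 1},
    {"delta_pos": [0, 0, -0.0053], "turn": [0, 0, -0.3342], "fingers": 1},
  ],
)

```text
clock: 35.28
position: [0.4782, -0.3782, 0.1076]
ee_rot: [0.376, 0.877, 0.005, 0.299]
ft_force: [-5.1, 2.2, -5.4]
grip_width: 0.666
grasp_force: 43.3
```

```bash
python3 ang.py
```

```text
t 35.27 p [ 0.4782 -0.3782  0.1076] j [ 0.19  0.13  0.52  2.18 -0.76  0.35  2.11] f [-5.1  2.2 -5.4] f_tool [ 7.  -3.1  1.3] tau_tool [ 1.    2.13 -0.05] grip 0.666 43.3
tool angle(+tighten) -1.1551 axis [ 0.005  0.002 -1.   ]
```

To row units: -0.14 m is -0.175, -0.12 m is -0.15.

Call:
move_arm(
  plan=[
    {"delta_pos": [0, 0, 0], "turn": [0, 0, 0], "fingers": 0},
    {"delta_pos": [0, 0, 0], "turn": [0, 0, 0], "fingers": 0},
    {"delta_pos": [0, 0, 0], "turn": [0, 0, 0], "fingers": 0},
    {"delta_pos": [0, 0, -0.0375], "turn": [0, 0, 0], "fingers": 0},
    {"delta_pos": [0, 0, -0.0875], "turn": [0, 0, 0], "fingers": 0},
    {"delta_pos": [0, 0, -0.15], "turn": [0, 0, 0], "fingers": 0},
    {"delta_pos": [0, 0, -0.175], "turn": [0, 0, 0], "fingers": 0},
  ],
)

```text
clock: 36.15
position: [0.4054, -0.3498, 0.2271]
ee_rot: [0.378, 0.875, 0.004, 0.303]
ft_force: [0.7, 0.4, 1.0]
grip_width: 1.001
grasp_force: 0.0
```

```bash
python3 - <<'E'
from h import *
st()
c=cam('side');save(c,'fin.png',(200,90,400,390),1.9)
P=pts(c);h,s,v=cv2.split(cv2.cvtColor(c['color'],cv2.COLOR_RGB2HSV))
b=(h>100)&(h<130)&(s>120)&(c['range_z']>0)&(np.hypot(P[...,0]-.61,P[...,1]-.04)<.06)
print('lid',P[b].min(0),P[b].max(0))
E
```

```text
t 36.15 p [ 0.4054 -0.3498  0.2271] j [ 0.17 -0.29  0.51  2.22 -0.07  0.59  1.51] f [0.7 0.4 1. ] f_tool [-0.7  1.  -0.5] tau_tool [0.31 0.51 0.09] grip 1.001 0.0
lid [0.57889874 0.01196185 0.00497384] [0.63787874 0.07016228 0.11544872]
```

View pics/fin.png

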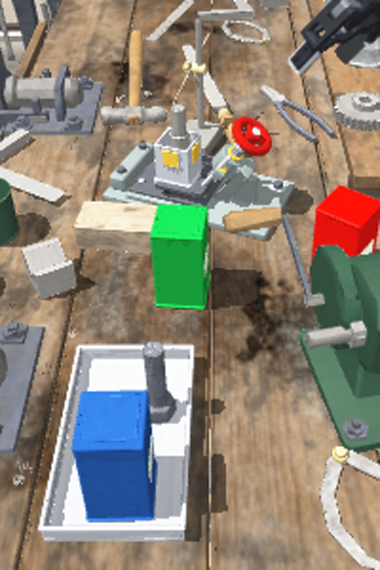

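The lid at (115,455) stands flat in the tray beside the upright bolt at (155,380). The open tin at (178,160) is upright with the shaft in it, the fork is raised, and nothing else has moved.

```bash
python3 -c "
from workcell import hand_in
print(hand_in())"
```

```text
the job is handed in; nothing more can be done
None
```

I screwed the clamp down to about 3.63 rad, drew the lid straight up, and stood it flat in the tray. I then backed the clamp off to about 0.8 rad, leaving the open tin upright with its shaft and nothing else visibly disturbed. The job was handed in at about 36 s; no verdict was returned.

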